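# Put the ceramic setting blocks back in their rack

### The arm

A 7-joint arm with a two-finger parallel gripper is mounted at the origin on the work surface. World frame = base frame: x ahead of the robot, y to its left, z up, the work surface at z = 0. Lengths are in mm, angles in rad, forces in N, time in s.
With the tool pointing down it reaches from about 350 to 900 mm from the base axis. Payload 19.9 kg.
Tool frame: the origin (TCP) lies on the centre line of the jaws, within the pads' length; the fingertips stand 8 mm ahead of it and the grasp point (between the pads) lies 11 mm behind it; z points along the fingers, y is the line along which they close (so a half turn about z gives the same grasp; the last joint's range is limited). The gripper opens to 85 mm and grips with 20 to 120 N. Pads are 22 mm wide; open, the fingers measure 114 mm over their backs; the gripper's body (76 mm by 85 mm) begins 54 mm behind the grasp point. The pads swing forward as they close: fully open they stand 13 mm farther back than shut.
Start: joints at [-1.26, 0.417, -0.01, 1.614, 0.005, 1.111, -0.053], TCP at [215.356, 586.704, 212.46] pointing down, gripper open.
Joint ranges: [-2.81, 2.81], [-0.39, 2.02], [-1.27, 1.25], [0.06, 2.57], [-1.19, 4.33], [0.19, 2], [-2.82, 2.82]. Speed limits (rad/s): [1.89, 1.89, 2.39, 2.39, 3.01, 3.01, 3.01].

### API

Orientations are given as a 3x3 rotation matrix whose columns are the frame's x, y, z axes.
In Python, from cell import env, viewer gives the robot as it stands.
- The arm moves only by the tool apply_moves, never from a script. Its argument "increments" is one flat list of numbers, 7 for each row, row after row: the turn, a rotation vector about the tool's x, y, z in degrees, then the shift along the tool's x, y, z in m, then the opening, from -1 (shut) to 1 (fully open). A call has 1 to 20 rows; each row shifts and turns the commanded pose from where the row before left it, along the tool's axes as they then stand; what a row does not reach is not made up. A row lasts 1/8 s, in which the tool goes at most 62.5 mm and 10.7 degrees, less where a joint would pass 70% of its speed; a pose out of reach is approached as far as the arm can. A call is refused whole if a number of a shift passes 0.0625 or a number of a turn 10.7, either way. A call with a gripper value outside its range is refused whole. The fingers move at their own pace and stop on an object; "newtons" is the grip in N (left out, the last holds). Time passes only in rows, so rows that do not move let the fingers close. It gives the time, the measured TCP pose, the force, the opening and the grip force at its end, in the units of the state.
- env.sense(): the state, without advancing time (a new reading comes with each control period).
- viewer.get_image(name): name is "scene" or "side" or "wrist"; returns (picture, depth): 420x560x3 uint8, red, green, blue; 420x560 float32, mm along the optical axis (not along the pixel's ray), 0 where there is no reading.
- viewer.camera_info(name): a dict with "fx", "fy", "cx", "cy" (pixels), "distortion" ([k1, k2, p1, p2, k3] as OpenCV has them; the pictures are not rectified), "cam_to_world" (4x4, takes a point from camera to world coordinates). Camera axes: x right, y up, looking along -z (the intrinsics and any distortion apply to the point x, -y, -z); pixel columns grow to the right and rows downward; lengths in mm; the calibration is good to about 2 mm. A picture is of the moment at which its call begins: read the wrist's pose just before it. camera_info takes no time and is no camera call; for the wrist camera it gives the pose at the moment of the call.
- env.job_done(): hands the job in; it is judged then, once.
The state is a dict: "t": time; "joint_pos": joint angles; "qvel": joint speeds; "tau": joint torques, N m; "tool_pos": TCP position; "eef_rot": TCP orientation; "force": force on the tool from outside, world axes, zero at the start; "ft_torque": the same for the moment, N m; "width": opening from 0.0 (shut) to 1.0 (fully open); "finger_force": force on a finger pad.
Only numpy, scipy, OpenCV 4.12 (cv2) and the standard library are available. Lean on these libraries where they do the work, as an engineer would, in place of code of your own. Each camera call takes 0.05 s, during which the arm holds its last target. There are 200 camera calls.

### The job

Slide the rack's keeper bar fully open, clear any stray tooling out of the rack's pockets into the steel tray, and put every white ceramic block lying on the bench flat and square into the pocket of its own length; only then slide the keeper home over them. The ceramic is brittle, so hold the blocks with a light grip and set them down gently in the rack, without dropping or forcing them. Leave the bottle, the hammer and the yellow box where they are.

Things in the scene. Friction and masses are not known exactly. Their poses are not given: they have to be found in the camera images.
- rack: Fixed rack, black base, grey ribs, 156 (x) by 252 mm (y), with a 15 mm high side rail reaching x = +136 mm. Origin: centre of the underside, on the bench; z up. Four open pockets side by side, 64 mm apart, along x, their +x ends in line at x = +68 mm. Pocket floors are 6 mm, rib and wall tops 15 mm above the bench. Each pocket is 41 mm wide and 6 mm longer than its block.
- keeper (a joint): Aluminium cross-bar (24 mm in x, 276 mm in y, 38 to 48 mm above the bench) on two legs, sliding along the rack's x. In m: 0 = home over the pockets' +x ends (bar's middle at rack x = +57 mm), 0.05 = fully open, away in rack +x. Stays where left; 1.5 N friction, light damping. A seated block (top 32 mm above the bench) passes under it; one not down in its pocket blocks it.
- keeper_grip (a point): Point to grip on the keeper's black handle, 73 mm above the bench. The handle is an upright tab in the middle of the bar, 16 mm (rack x) by 36 mm (rack y), from 48 to 82 mm above the bench; it moves with the keeper.
- tray: Fixed open steel tray, 220 mm (x) by 130 mm (y), 35 mm high, wall and floor 4 mm thick, for stray tooling. Origin: centre of the underside, on the bench; z up.
- pocket70 (a point): Centre of the floor of the pocket for the 70 mm block (pocket 76 by 41 mm, 9 mm deep); x along the pocket, z up.
- pocket90 (a point): Centre of the floor of the pocket for the 90 mm block (pocket 96 by 41 mm, 9 mm deep); x along the pocket, z up.
- pocket110 (a point): Centre of the floor of the pocket for the 110 mm block (pocket 116 by 41 mm, 9 mm deep); x along the pocket, z up.
- pocket130 (a point): Centre of the floor of the pocket for the 130 mm block (pocket 136 by 41 mm, 9 mm deep); x along the pocket, z up.
- block70: White ceramic setting block, 70 mm long (x), 36 mm wide (y), 26 mm high (z), 0.23 kg give or take a fifth; may be absent. Origin: centre of the underside. Brittle: it chips if the two fingers together put more than 100 N on it (a grip of 20 to 35 N is safe and holds it), or if it strikes or presses on the rack with more than 40 N.
- block90: White ceramic setting block, 90 mm long (x), 36 mm wide (y), 26 mm high (z), 0.30 kg give or take a fifth; may be absent. Origin: centre of the underside. Brittle: it chips if the two fingers together put more than 100 N on it (a grip of 20 to 35 N is safe and holds it), or if it strikes or presses on the rack with more than 40 N.
- block110: White ceramic setting block, 110 mm long (x), 36 mm wide (y), 26 mm high (z), 0.36 kg give or take a fifth; may be absent. Origin: centre of the underside. Brittle: it chips if the two fingers together put more than 100 N on it (a grip of 20 to 35 N is safe and holds it), or if it strikes or presses on the rack with more than 40 N.
- block130: White ceramic setting block, 130 mm long (x), 36 mm wide (y), 26 mm high (z), 0.43 kg give or take a fifth; may be absent. Origin: centre of the underside. Brittle: it chips if the two fingers together put more than 100 N on it (a grip of 20 to 35 N is safe and holds it), or if it strikes or presses on the rack with more than 40 N.
- jaw: Aluminium soft jaw, plain block with two dark holes in its top, 0.14 kg, 64 mm long (x), 34 mm wide (y), 26 mm high (z); may be absent. When present it starts upright in one of the rack's pockets, lying along it. Origin: centre of the underside.
- veeblock: Dark steel vee block with a groove along its top, 0.26 kg, 64 mm long (x), 34 mm wide (y), 26 mm high (z); may be absent. When present it starts upright in one of the rack's pockets, lying along it. Origin: centre of the underside.
- stepblock: Steel step block, stepped at both ends, its middle 30 mm full height (46 mm long from 10 to 18 mm up), 0.27 kg, 64 mm long (x), 34 mm wide (y), 26 mm high (z); may be absent. When present it starts upright in one of the rack's pockets, lying along it. Origin: centre of the underside.
- oil: Bystander: white oil bottle, 48 mm across, 130 mm high, standing on the bench. Origin: centre of the underside.
- mallet: Bystander: hammer lying on the bench beyond the work. Origin: under the middle.
- insertbox: Bystander: yellow insert box with a clear lid, 72 by 52 mm, 38 mm high. Origin: centre of the underside.
Mind the look-alikes: they are no part of the job. What is shaped like the block130 but red or turquoise is not meant.

How it is judged:
By the outcome, as a careful person would: the job done as asked, in the order asked, and still so for the second after the job is handed in, with the robot touching nothing.
Of block70, block90, block110, block130 only 3 to 4 are there at a start; the rules pass over those that are not, and their reading is None.
Of jaw, veeblock, stepblock only 2 to 3 are there at a start; the rules pass over those that are not, and their reading is None.
At some moment in a run one of block70, block90, block110, block130 may be knocked a few centimetres aside while the robot is not near it.
It also fails if it takes over 208 s, if anything falls off the work surface, if the arm or the gripper's body presses on something with over 40 N, if the wrist force passes 120 N, or if a joint passes its speed limit or range.

## Working session

There is one attempt and no reset: what is moved stays moved. The work goes in short steps, Python scripts to look and compute and a tool call to move; the robot and the scene stay as the last step left them, time stands still between calls to the robot, and variables do not carry over. Pictures are saved under pics/ and viewed, at most 14 in all, crops included, and the job is handed in when it is done.

Besides the shell and the picture viewer there is one more tool, called as a command line: name --argument value ..., lists and objects as JSON in quotes. apply_moves: Moves the arm, as the interface text tells. Its arguments: {"type":"object","properties":{"increments":{"type":"array","items":{"type":"number"}},"newtons":{"type":"number"}},"required":["increments"]}

```bash
ls; mkdir -p pics
python3 - <<'E'
from cell import env, viewer
import cv2,numpy as np
s=env.sense();print({k:np.round(v,3).tolist() for k,v in s.items()})
for n in["scene","side","wrist"]:
    c=viewer.camera_info(n);print(n,{k:np.round(v,3).tolist() for k,v in c.items()})
    p,d=viewer.get_image(n);cv2.imwrite(f'pics/{n}0.png',p[:,:,::-1]);np.save(f'pics/{n}0.npy',d)
E
```

```text
pics
{'t': 0.0, 'joint_pos': [-1.261, 0.418, -0.01, 1.614, 0.005, 1.111, -0.053], 'qvel': [-0.001, -0.001, -0.0, -0.001, 0.001, -0.001, 0.0], 'tau': [-0.0, -86.445, 0.679, -43.491, 0.019, 0.007, 0.0], 'tool_pos': [215.23, 586.366, 211.849], 'eef_rot': [[-0.939, 0.345, -0.0], [0.345, 0.939, -0.001], [-0.0, -0.001, -1.0]], 'force': [0.275, 0.519, -0.027], 'ft_torque': [-0.025, 0.023, -0.024], 'finger_force': 0.0, 'width': 0.998}
scene {'fx': 540.006, 'fy': 540.006, 'cx': 287.503, 'cy': 210.243, 'distortion': [-0.008, 0.0, 0.0, 0.0, 0.0], 'cam_to_world': [[-0.175, -0.692, 0.7, 1536.992], [0.984, -0.111, 0.137, 155.116], [-0.017, 0.713, 0.701, 1072.25], [0.0, 0.0, 0.0, 1.0]]}
side {'fx': 429.63, 'fy': 429.63, 'cx': 277.233, 'cy': 212.091, 'distortion': [-0.055, 0.0, 0.0, 0.0, 0.0], 'cam_to_world': [[0.868, 0.377, -0.324, 171.324], [-0.497, 0.636, -0.59, -710.824], [-0.016, 0.673, 0.739, 914.373], [0.0, 0.0, 0.0, 1.0]]}
wrist {'fx': 328.822, 'fy': 328.822, 'cx': 278.0, 'cy': 212.884, 'distortion': [0.025, 0.0, 0.0, 0.0, 0.0], 'cam_to_world': [[0.345, -0.903, -0.255, 151.28], [0.939, 0.332, 0.094, 610.808], [-0.0, -0.272, 0.962, 371.913], [0.0, 0.0, 0.0, 1.0]]}
```

View pics/scene0.png

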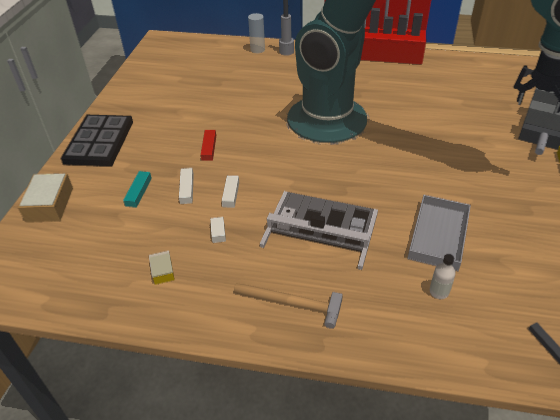

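View pics/side0.png

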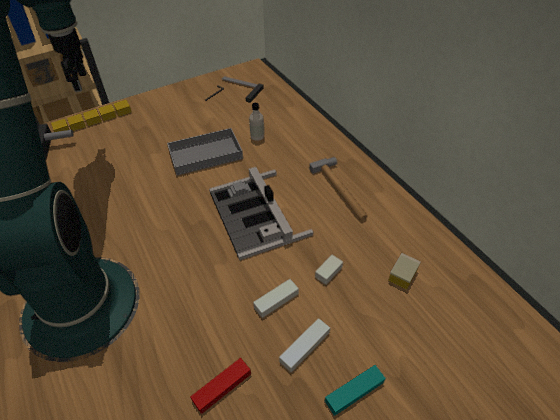

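The scene picture shows the rack at (320,222) with the keeper home, the tray at (438,230) and the bottle at (442,280). The insert box is at (161,266) and the hammer at (290,303).

Candidates for "white block":
- (186,185), (230,190) and (217,229): plain white bars, chosen.
- Red bar (208,145) and turquoise bar (137,188): look-alikes, rejected.
- Box (46,197), insert box (161,266) and bottle: rejected.

Next I'll measure and take a close crop.

```bash
cat > h.py <<'E'
import cv2,numpy as np
from cell import env, viewer
def K(c): return np.array([[c['fx'],0,c['cx']],[0,c['fy'],c['cy']],[0,0,1]]),np.array(c['distortion'])
def norm(c,uv):
    k,d=K(c); return cv2.undistortPoints(np.array(uv,float).reshape(-1,1,2),k,d)[:,0]
def ray(c,uv,z):
    "pixels -> world points on plane z"
    n=norm(c,uv);M=np.array(c['cam_to_world'])
    d=np.c_[n[:,0],-n[:,1],-np.ones(len(n))]@M[:3,:3].T;o=M[:3,3]
    return o+d*((z-o[2])/d[:,2])[:,None]
def cloud(c,dep):
    v,u=np.mgrid[:420,:560];n=norm(c,np.c_[u.ravel(),v.ravel()])
    D=dep.ravel()[:,None];M=np.array(c['cam_to_world'])
    P=np.c_[n[:,:1]*D,-n[:,1:]*D,-D]@M[:3,:3].T+M[:3,3]
    P[dep.ravel()==0]=np.nan
    return P.reshape(420,560,3)
def rect(P):
    "min-area rect of xy points: centre, long, short, angle deg of long axis"
    (x,y),(w,h),a=cv2.minAreaRect(P[:,:2].astype(np.float32))
    if w<h: w,h,a=h,w,a+90
    return [round(float(q),1) for q in(x,y,w,h,(a+90)%180-90)]
def white(p,smax=45,vmin=150):
    h=cv2.cvtColor(p,cv2.COLOR_RGB2HSV)
    return ((h[...,1]<smax)&(h[...,2]>vmin)).astype(np.uint8)
def shot(n,f):
    c=viewer.camera_info(n);p,d=viewer.get_image(n)
    cv2.imwrite(f'pics/{f}.png',p[:,:,::-1]);np.save(f'pics/{f}.npy',d);return c,p,d
E
python3 - <<'E'
from h import *
for n in['scene','side']:
    c=viewer.camera_info(n);p=cv2.imread(f'pics/{n}0.png')[:,:,::-1];d=np.load(f'pics/{n}0.npy');P=cloud(c,d)
    print(n,'bench z',np.nanmedian(P[250:300,200:230,2] if n=='scene' else P[320:330,100:200,2]))
    m=white(p);q,l,st,ce=cv2.connectedComponentsWithStats(m)
    for i in range(1,q):
        if 60<st[i,4]<3000:
            A=P[l==i];z=np.nanpercentile(A[:,2],70);T=A[A[:,2]>z-6]
            if -20<z<150 and len(T)>20:print(ce[i].round(),st[i,4],'z',z.round(1),rect(T))
c=viewer.camera_info('scene')
print('rack corners',ray(c,[[283,193],[375,207]],15).round())
print('rail ends',ray(c,[[263,243],[361,262]],15).round(),'handle',ray(c,[[320,222]],73).round())
print('tray corners',ray(c,[[424,198],[469,205],[458,265],[410,253]],35).round())
c=viewer.camera_info('side')
print('tray side',ray(c,[[168,150],[235,131],[242,155],[178,173]],35).round(),'handle',ray(c,[[268,195]],73).round())
print('oil etc',ray(c,[[257,138],[404,275]],0).round())
a=cv2.imread('pics/scene0.png')[120:280,110:390];cv2.imwrite('pics/crop1.png',cv2.resize(a,None,fx=2.8,fy=2.8,interpolation=cv2.INTER_CUBIC))
E
```

```text
scene bench z -2.026407251558453
[185. 183.] 348 z 24.8 [423.8, -366.2, 136.9, 34.7, 16.3]
[ 42. 189.] 936 z 60.8 [551.0, -741.0, 134.9, 90.2, 11.3]
[230. 189.] 311 z 25.1 [427.2, -230.2, 111.2, 35.7, 6.9]
[318. 222.] 835 z 46.3 [559.0, 42.0, 275.0, 28.8, 82.6]
[217. 227.] 243 z 24.9 [582.0, -225.9, 73.1, 35.1, 18.6]
[265. 235.] 69 z 14.5 [582.9, -93.8, 63.3, 10.8, -6.2]
[362. 257.] 76 z 13.6 [616.3, 167.6, 62.5, 10.4, -6.9]
[447. 273.] 171 z 92.6 [700.0, 365.0, 35.2, 19.9, -67.6]
side bench z 0.88795399811886
[329. 267.] 286 z 27.9 [580.6, -227.1, 66.2, 33.4, 18.7]
[275. 295.] 536 z 28.2 [424.7, -231.6, 107.1, 34.6, 6.2]
[304. 343.] 826 z 27.2 [421.6, -366.8, 127.2, 34.6, 16.3]
rack corners [[414. -76.  15.]
 [430. 189.  15.]]
rail ends [[613. -93.  15.]
 [637. 166.  15.]] handle [[569.  51.  73.]]
tray corners [[393. 320.  35.]
 [402. 442.  35.]
 [625. 402.  35.]
 [604. 285.  35.]]
tray side [[388. 406.  35.]
 [618. 384.  35.]
 [582. 260.  35.]
 [377. 285.  35.]] handle [[550.  29.  73.]]
oil etc [[ 683.  353.    0.]
 [ 742. -332.    0.]]
```

View pics/crop1.png

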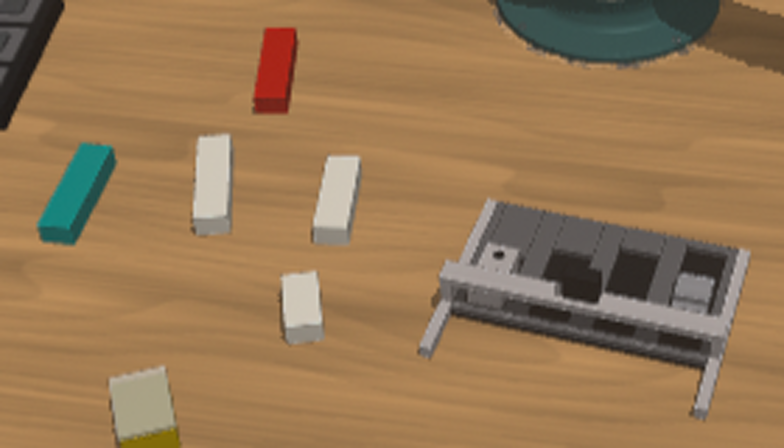

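The crop shows three white blocks at crop (212,185), (337,200) and (301,307), matching 130, 110 and 70 mm. There is a jaw (497,262) in the leftmost pocket and a grey piece (690,290) in the rightmost, and the bar may hide a third. I'll move the wrist camera over the rack.

apply_moves --increments '[0,0,-6.4,0,0,0,1,0,0,-6.4,0,0,0,1,0,0,0,-0.0277,-0.0415,-0.0157,1,0,0,0,-0.0277,-0.0415,-0.0157,1,0,0,0,-0.0277,-0.0415,-0.0157,1,0,0,0,-0.0277,-0.0415,-0.0157,1,0,0,0,-0.0277,-0.0415,-0.0157,1,0,0,0,-0.0277,-0.0415,-0.0157,1,0,0,0,-0.0277,-0.0415,-0.0157,1,0,0,0,-0.0277,-0.0415,-0.0157,1,0,0,0,-0.0277,-0.0415,-0.0157,1,0,0,0,-0.0277,-0.0415,-0.0157,1,0,0,0,-0.0277,-0.0415,-0.0157,1,0,0,0,-0.0277,-0.0415,-0.0157,1,0,0,0,0,0,0,1,0,0,0,0,0,0,1]'

```text
t: 2.15
tool_pos: [481.0, 50.6, 400.6]
eef_rot: [[-0.992, 0.128, -0.001], [0.128, 0.992, -0.0], [0.001, -0.0, -1.0]]
force: [0.5, 1.4, -0.6]
width: 0.998
finger_force: 0.0
```

```bash
cat >> h.py <<'E'
def to(x,y,z,yaw=None):
    "shift in tool axes (mm) and z turn (deg) to reach world x,y,z and tool-y direction yaw (deg). shift is AFTER the turn"
    s=env.sense();R=np.array(s['eef_rot']);t=0
    if yaw is not None:
        cur=np.degrees(np.arctan2(R[1,1],R[0,1]));t=-((yaw-cur+90)%180-90)
        R=R@cv2.Rodrigues(np.array([0,0,np.radians(t)]))[0]
    sh=R.T@(np.array([x,y,z])-s['tool_pos'])
    print('turn',round(t,2),'shift',sh.round(1),'at',np.round(s['tool_pos'],1),'w',round(s['width'],3),'F',np.round(s['force'],1),'t',round(s['t'],1))
E
python3 - <<'E'
from h import *
s=env.sense();print(s['tool_pos'],s['joint_pos'])
c,p,d=shot('wrist','w1');P=cloud(c,d)
print(np.array(c['cam_to_world'])[:3,3])
cv2.imwrite('pics/w1b.png',cv2.resize(p[:,:,::-1],None,fx=1.4,fy=1.4))
E
```

```text
[481.01289184  50.64556873 400.55480402] [-0.57353354  0.02597432  0.4172768   1.68304316 -0.01064684  1.43541689
  1.28759773]
[413.40769614  59.87238095 560.59595401]
```

View pics/w1b.png

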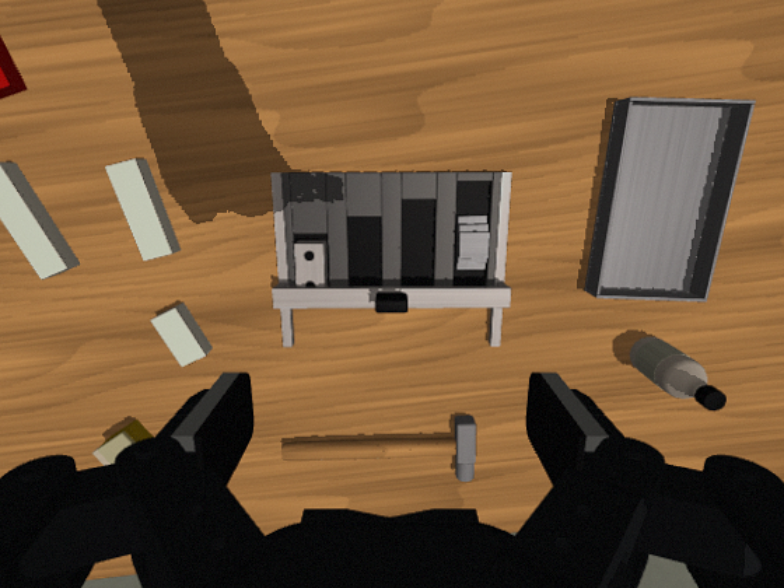

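The wrist view shows pockets 70, 90, 110 and 130 from left to right. The jaw is in pocket70 at (310,262) and the step block in pocket130 at (472,243). Pockets 2 and 3 are empty. The handle is at (391,301) and the tray at (668,198).

Run:
```python
from h import *
s=env.sense()
c=viewer.camera_info('wrist');p=cv2.imread('pics/w1.png')[:,:,::-1];d=np.load('pics/w1.npy');P=cloud(c,d)
print('bench',np.nanmedian(P[250:290,220:320,2]),np.nanmedian(P[60:100,330:400,2]))
def sel(r0,r1,c0,c1,z0,z1,n):
    A=P[r0:r1,c0:c1].reshape(-1,3);A=A[(A[:,2]>z0)&(A[:,2]<z1)]
    print(n,len(A),rect(A),'z',np.median(A[:,2]).round(1));return A
B=sel(200,225,185,375,40,56,'bar')
sel(200,230,260,300,76,90,'handle top')
sel(110,250,180,380,11,19,'rack top')
sel(165,210,205,240,26,40,'jaw')
sel(140,205,315,360,26,42,'step top')
sel(140,205,315,360,21,26,'step mid')
sel(60,225,415,545,29,42,'tray rim')
for r in([200,220]): print([P[r-40,u].round(1).tolist() for u in(220,258,296,334)])
# other block measurement via rays, z=26
m=white(p,60,120);q,l,st,ce=cv2.connectedComponentsWithStats(m)
for i in range(1,q):
    if 150<st[i,4]<5000: 
        A=P[l==i];z=np.nanpercentile(A[:,2],60);T=A[A[:,2]>z-5]
        print(ce[i].round(),z.round(1),rect(T))
# pocket floors: depth
for n,u in zip((70,90,110,130),(220,258,298,336)):
    F=P[115:202,u-14:u+14].reshape(-1,3);F=F[(F[:,2]<10)&(F[:,2]>0)]
    if len(F)>20: print(n,'floor',len(F),rect(F),np.median(F[:,2]))
```

```text
bench -1.9909653885902117 -1.2090033524876844
bar 2326 [556.3, 44.3, 276.7, 24.8, 82.7] z 46.1
handle top 237 [556.0, 44.8, 35.4, 15.1, 82.6] z 79.8
rack top 8568 [523.2, 48.6, 277.1, 211.6, 82.7] z 13.3
jaw 675 [508.7, -43.9, 55.5, 49.9, 82.8] z 30.1
step top 447 [526.2, 145.1, 74.7, 62.9, 82.2] z 30.4
step mid 189 [524.9, 149.9, 82.2, 41.8, 9.0] z 22.6
tray rim 1644 [493.3, 365.9, 220.4, 132.6, -9.5] z 33.1
[[464.3, -42.4, 12.6], [473.0, 19.4, 6.1], [481.3, 82.6, 4.4], [487.3, 143.4, 20.1]]
[[494.4, -44.6, 31.1], [506.9, 14.3, 3.1], [515.1, 78.8, 4.1], [517.9, 139.1, 31.7]]
[492.  71.] 34.3 [386.9, 383.5, 126.4, 3.3, 80.6]
[ 99. 149.] 24.4 [424.4, -228.3, 109.5, 36.8, 7.4]
[ 19. 164.] 24.1 [423.0, -363.6, 125.1, 37.0, 16.0]
[359. 161.] 13.7 [498.1, 184.3, 126.9, 12.8, -7.1]
[200. 175.] 13.4 [484.8, -79.2, 82.5, 12.4, -7.5]
[338. 178.] 30.2 [510.2, 147.4, 32.6, 28.4, 82.1]
[221. 188.] 30.3 [508.9, -46.7, 49.0, 33.6, -7.5]
[475. 209.] 33.8 [597.9, 357.6, 136.6, 48.6, -76.9]
[226. 216.] 46.2 [547.0, -33.9, 118.1, 23.3, 82.7]
[331. 215.] 46.3 [566.1, 115.0, 133.5, 23.2, 82.7]
[127. 240.] 24.3 [580.5, -223.6, 70.2, 37.4, 18.8]
[333. 317.] 24.6 [776.2, 118.2, 55.8, 21.0, -4.8]
70 floor 177 [463.4, -43.9, 142.1, 44.3, -9.1] 4.137155259458268
90 floor 1165 [473.6, 21.6, 143.5, 44.1, -5.6] 4.272313241709753
110 floor 1470 [481.2, 85.9, 144.2, 44.1, -5.9] 4.310714685345545
130 floor 948 [489.8, 149.4, 144.3, 43.6, -4.0] 4.493461534525807
```

apply_moves --increments '[0,0,0,-0.0125,0.0006,0.042,1,0,0,0,-0.0125,0.0006,0.042,1,0,0,0,-0.0125,0.0006,0.042,1,0,0,0,-0.0125,0.0006,0.042,1,0,0,0,-0.0125,0.0006,0.042,1,0,0,0,-0.0125,0.0006,0.042,1,0,0,0,0,0,0.02,1,0,0,0,0,0,0.02,1,0,0,0,0,0,0.02,1,0,0,0,0,0,0.02,1,0,0,0,0,0,0.005,1,0,0,0,0,0,0,1]' --newtons 30

```text
t: 3.7
tool_pos: [555.9, 44.8, 64.0]
eef_rot: [[-0.992, 0.127, -0.0], [0.127, 0.992, 0.0], [0.0, 0.0, -1.0]]
force: [0.9, 0.5, -0.1]
width: 1.0
finger_force: 0.0
```

apply_moves --increments '[0,0,0,0,0,0,-1,0,0,0,0,0,0,-1,0,0,0,0,0,0,-1,0,0,0,0,0,0,-1,0,0,0,0,0,0,-1,0,0,0,0,0,0,-1]' --newtons 30

```text
t: 4.45
tool_pos: [556.1, 44.2, 63.9]
eef_rot: [[-0.992, 0.128, -0.0], [0.128, 0.992, -0.0], [0.0, -0.0, -1.0]]
force: [-0.9, 0.0, -1.0]
width: 0.004
finger_force: 0.0
```

Run:
```python
from h import *
c,p,d=shot('wrist','w2')
c,q,d=shot('side','s2')
cv2.imwrite('pics/w2b.png',np.hstack([p[150:420,130:430],cv2.resize(q[140:280,180:330],None,fx=1.93,fy=1.93)[:270]])[:,:,::-1])
```

```text
(no output)
```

View pics/w2b.png

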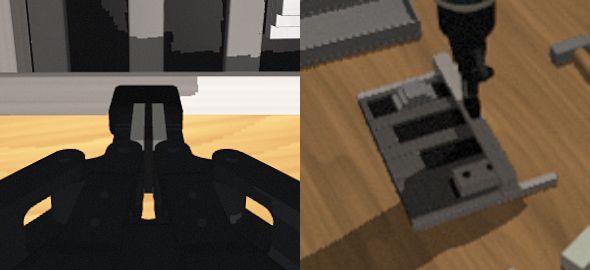

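Left picture: the fingers are shut on the +x side of the handle, with the handle top at about (147,95). I'll measure where the keeper is now.

Run:
```python
from h import *
s=env.sense();print(s['tool_pos'],s['joint_pos'])
for n,f in(('wrist','w2'),('side','s2')):
    c=viewer.camera_info(n);P=cloud(c,np.load(f'pics/{f}.npy'));p=cv2.imread(f'pics/{f}.png')
    A=P.reshape(-1,3);B=A[(A[:,2]>42)&(A[:,2]<53)&(abs(A[:,0]-557)<60)&(abs(A[:,1]-44)<145)];print(n,'bar',len(B),rect(B))
    if n=='wrist':
        print(P[235:262:3,277].round(0).tolist())
        print('finger',P[270:340:10,[270,284]].round(0).tolist())
```

```text
[556.10626893  44.16260695  63.91228546] [-0.42737977  0.51300899  0.3709648   1.90914293 -0.25935888  0.76599383
  1.53071179]
wrist bar 17885 [557.4, 43.2, 276.3, 25.2, 82.8]
[[550.0, 45.0, 51.0], [550.0, 45.0, 55.0], [550.0, 45.0, 60.0], [549.0, 45.0, 65.0], [550.0, 45.0, 69.0], [549.0, 45.0, 73.0], [546.0, 46.0, 85.0], [546.0, 46.0, 89.0], [546.0, 46.0, 91.0]]
finger [[[545.0, 43.0, 103.0], [546.0, 49.0, 103.0]], [[546.0, 43.0, 112.0], [546.0, 48.0, 112.0]], [[546.0, 43.0, 119.0], [546.0, 48.0, 119.0]], [[545.0, 43.0, 126.0], [550.0, 48.0, 119.0]], [[546.0, 44.0, 132.0], [550.0, 48.0, 125.0]], [[551.0, 43.0, 129.0], [553.0, 47.0, 127.0]], [[555.0, 42.0, 129.0], [557.0, 47.0, 127.0]]]
side bar 557 [557.7, 40.8, 277.9, 25.4, 83.0]
```

Run:
```python
from h import *
for n,f in(('wrist','w1'),('wrist','w2')):
    c=viewer.camera_info(n);d=np.load(f'pics/{f}.npy')
    I=dict(c);M=np.eye(4);M[:3,3]=0;I['cam_to_world']=M
    Q=cloud(I,d)   # camera frame
    R=np.array(c['cam_to_world'])[:3,:3];o=np.array(c['cam_to_world'])[:3,3]
    s=env.sense();off=o-s['tool_pos']
    T=(Q.reshape(-1,3)@R.T+off)@np.array(s['eef_rot']) # tool frame
    T=T.reshape(420,560,3)
    m=(abs(T[...,0])<22)&(abs(T[...,1])<62)&(T[...,2]<10 if f=='w2' else T[...,2]<60)
    X=T[m];print(f,len(X),'tool z percentiles',np.percentile(X[:,2],[1,10,50,90,95,99,100]).round(1))
    if f=='w2':
        for r in range(236,300,4): print(r,T[r,[252,262,270,277,284,292,300]].round(0).tolist())
    else: print(T[275,[155,160,165,170,175]].round(0).tolist(),T[280,[385,390,395]].round(0).tolist())
```

```text
w1 40221 tool z percentiles [-114.  -108.1  -94.6  -57.8  -47.2  -35.8  -29.6]
[[10.0, -47.0, -43.0], [10.0, -45.0, -43.0], [10.0, -43.0, -43.0], [9.0, -42.0, -41.0], [6.0, -42.0, -35.0]] [[7.0, 43.0, -41.0], [10.0, 43.0, -46.0], [11.0, 44.0, -48.0]]
w2 52038 tool z percentiles [-113.9 -105.9  -92.   -63.   -37.6   -1.8   10. ]
236 [[6.0, -14.0, 12.0], [6.0, -8.0, 12.0], [6.0, -4.0, 12.0], [6.0, 0.0, 12.0], [6.0, 4.0, 12.0], [7.0, 8.0, 11.0], [7.0, 13.0, 11.0]]
240 [[6.0, -13.0, 6.0], [7.0, -8.0, 5.0], [6.0, -4.0, 6.0], [7.0, 0.0, 5.0], [6.0, 4.0, 6.0], [6.0, 8.0, 6.0], [7.0, 12.0, 5.0]]
244 [[6.0, -13.0, -0.0], [7.0, -8.0, -1.0], [6.0, -3.0, 0.0], [7.0, 0.0, -1.0], [7.0, 4.0, -1.0], [6.0, 8.0, 1.0], [6.0, 12.0, -0.0]]
248 [[7.0, -12.0, -6.0], [6.0, -7.0, -6.0], [6.0, -3.0, -5.0], [7.0, 0.0, -6.0], [7.0, 4.0, -6.0], [7.0, 8.0, -7.0], [7.0, 12.0, -6.0]]
252 [[7.0, -12.0, -11.0], [6.0, -7.0, -10.0], [6.0, -3.0, -11.0], [7.0, 0.0, -12.0], [7.0, 4.0, -12.0], [6.0, 8.0, -9.0], [6.0, 11.0, -11.0]]
256 [[6.0, -12.0, -15.0], [6.0, -7.0, -15.0], [11.0, -3.0, -26.0], [10.0, 0.0, -25.0], [11.0,
[... 821 characters left out ...]
, -5.0, -48.0], [10.0, -2.0, -48.0], [10.0, 0.0, -48.0], [10.0, 3.0, -48.0], [10.0, 6.0, -47.0], [6.0, 9.0, -40.0]]
284 [[7.0, -10.0, -44.0], [10.0, -5.0, -51.0], [10.0, -2.0, -51.0], [11.0, 0.0, -52.0], [10.0, 3.0, -50.0], [10.0, 6.0, -50.0], [6.0, 9.0, -44.0]]
288 [[7.0, -9.0, -48.0], [10.0, -5.0, -54.0], [10.0, -2.0, -53.0], [11.0, 0.0, -55.0], [10.0, 3.0, -53.0], [11.0, 6.0, -54.0], [6.0, 9.0, -46.0]]
292 [[12.0, -8.0, -60.0], [11.0, -5.0, -58.0], [9.0, -2.0, -54.0], [10.0, 0.0, -56.0], [9.0, 3.0, -54.0], [11.0, 5.0, -58.0], [13.0, 8.0, -61.0]]
296 [[12.0, -8.0, -62.0], [11.0, -5.0, -61.0], [12.0, -2.0, -62.0], [8.0, 0.0, -56.0], [8.0, 3.0, -55.0], [11.0, 5.0, -60.0], [12.0, 8.0, -63.0]]
```

The fingertips sit about 22 mm behind the reported TCP when shut, 30 mm off from the text. They closed above the handle, so I'll open and go 30 mm deeper, checking the force.

apply_moves --increments '[0,0,0,0,0,0,1,0,0,0,0,0,0,1,0,0,0,0,0,0,1,0,0,0,0,0,0,1,0,0,0,0,0,0,1,0,0,0,0,0,0.01,1,0,0,0,0,0,0.01,1,0,0,0,0,0,0.01,1,0,0,0,0,0,0,1]'

```text
t: 5.68
tool_pos: [555.5, 44.0, 32.9]
eef_rot: [[-0.992, 0.128, -0.002], [0.128, 0.992, -0.0], [0.002, -0.001, -1.0]]
force: [0.4, 0.6, 0.7]
width: 0.999
finger_force: 0.0
```

apply_moves --increments '[0,0,0,0,0,0,-1,0,0,0,0,0,0,-1,0,0,0,0,0,0,-1,0,0,0,0,0,0,-1,0,0,0,0,0,0,-1]' --newtons 30

```text
t: 6.3
tool_pos: [556.6, 42.9, 34.6]
eef_rot: [[-0.992, 0.129, 0.001], [0.129, 0.992, -0.001], [-0.001, -0.001, -1.0]]
force: [-1.1, -7.2, 7.6]
width: 0.415
finger_force: 31.6
```

apply_moves --increments '[0,0,0,0,-0.001,-0.0015,-1,0,0,0,-0.0075,0,0,-1,0,0,0,-0.0075,0,0,-1,0,0,0,-0.0075,0,0,-1,0,0,0,-0.0075,0,0,-1,0,0,0,-0.0075,0,0,-1,0,0,0,-0.0075,0,0,-1,0,0,0,-0.005,0,0,-1,0,0,0,-0.001,0,0,-1,0,0,0,0,0,0,-1]'

```text
t: 7.55
tool_pos: [601.0, 37.3, 34.4]
eef_rot: [[-0.992, 0.128, -0.012], [0.128, 0.992, 0.001], [0.012, -0.0, -1.0]]
force: [-44.1, 1.3, 11.0]
width: 0.411
finger_force: 37.9
```

apply_moves --increments '[0,0,0,0.0055,0,0,-1,0,0,0,0,0,0,-1]'

```text
t: 7.8
tool_pos: [600.3, 37.4, 34.7]
eef_rot: [[-0.992, 0.128, -0.002], [0.128, 0.992, -0.0], [0.002, -0.0, -1.0]]
force: [-2.0, -2.6, -27.5]
width: 0.414
finger_force: 33.9
```

apply_moves --increments '[0,0,0,0,0,0,1,0,0,0,0,0,0,1,0,0,0,0,0,0,1,0,0,0,0,0,0,1,0,0,0,0,0,-0.03,1,0,0,0,0,0,-0.05,1,0,0,0,0,0,-0.05,1,0,0,0,0.025,0,-0.05,1,0,0,0,0.05,0,-0.03,1,0,0,0,0.05,0,0,1,0,0,0,0,0,0,1,0,0,0,0,0,0,1]'

```text
t: 9.3
tool_pos: [477.6, 53.5, 245.8]
eef_rot: [[-0.992, 0.128, 0.001], [0.128, 0.992, 0.0], [-0.001, 0.0, -1.0]]
force: [0.5, -0.7, 0.5]
width: 1.002
finger_force: 0.0
```

Run:
```python
from h import *
s=env.sense();print(s['tool_pos'],s['force'])
c,p,d=shot('wrist','w3');P=cloud(c,d)
A=P.reshape(-1,3)
B=A[(A[:,2]>42)&(A[:,2]<50)&(A[:,0]>530)&(A[:,0]<640)&(A[:,1]>-120)&(A[:,1]<190)];print('bar',len(B),rect(B))
print('bench',np.nanmedian(P[10:30,100:200,2]))
cv2.imwrite('pics/w3b.png',p[:,:,::-1])
```

```text
[477.6313295   53.52027676 245.83009643] [ 0.53219134 -0.69141071  0.4840767 ]
bar 3448 [600.7, 38.7, 239.6, 26.6, 82.7]
bench -1.4464108856695361
```

View pics/w3b.png

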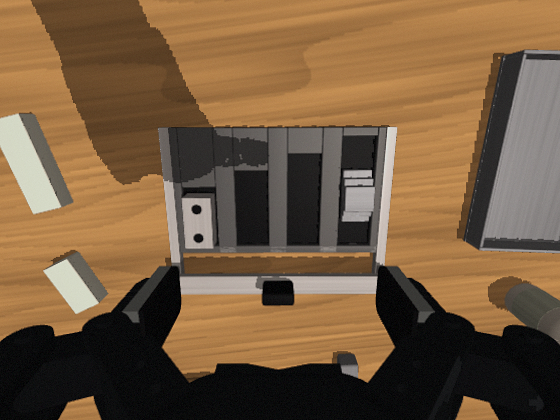

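The keeper has moved, with the bar at row 285 and the handle at (278,292). The jaw is at (198,220) and the step block at (359,195), in pockets 1 and 4. Now I'll measure the rack frame, the keeper position and the tool poses.

Run:
```python
from h import *
c=viewer.camera_info('wrist');p=cv2.imread('pics/w3.png')[:,:,::-1];d=np.load('pics/w3.npy');P=cloud(c,d)
P[...,2]+=1.6
th=np.radians(-7.35);u=np.array([np.cos(th),np.sin(th)]);v=np.array([-u[1],u[0]])
U=P[...,:2]@u;V=P[...,:2]@v
A=np.c_[U.ravel(),V.ravel(),P[...,2].ravel()]
def st(m,n,ax=0):
    x=A[m];print(n,len(x),'U',np.percentile(x[:,0],[1,50,99]).round(1),'V',np.percentile(x[:,1],[1,50,99]).round(1),'z',np.median(x[:,2]).round(1))
inr=(A[:,0]>380)&(A[:,0]<680)&(A[:,1]>-30)&(A[:,1]<270)
z=A[:,2]
rt=inr&(z>12.5)&(z<18)
st(rt,'rib/rails top');st(inr&(z>44)&(z<52)&(A[:,0]<605),'bar')
st(inr&(z>76)&(z<90)&(A[:,0]>575)&(A[:,0]<610)&(abs(A[:,1]-115)<40),'handle')
# profile along U in bar zone, at V columns between handle and legs
for V0 in(60,80,150):
    m=(abs(A[:,1]-V0)<6)&inr
    B=A[m];B=B[np.argsort(B[:,0])];b=[(int(k),round(float(np.median(B[(B[:,0]>=k)&(B[:,0]<k+4)][:,2])),0)) for k in range(520,622,4) if ((B[:,0]>=k)&(B[:,0]<k+4)).sum()>2]
    print(V0,b)
# profile across V at U=460
m=(abs(A[:,0]-470)<4)&inr;B=A[m]
print([(k,round(float(np.median(B[(B[:,1]>=k)&(B[:,1]<k+3)][:,2])),0)) for k in range(-16,252,3) if ((B[:,1]>=k)&(B[:,1]<k+3)).sum()>2])
st(inr&(z>28)&(z<37)&(A[:,1]<70)&(A[:,0]<560),'jaw top')
st(inr&(z>28)&(z<37)&(A[:,1]>180)&(A[:,0]<560)&(A[:,1]<240),'step top')
st(inr&(z>19)&(z<28)&(A[:,1]>190)&(A[:,0]<560)&(A[:,1]<230),'step lower')
print('world u,v',u,v)
```

```text
rib/rails top 17838 U [407.3 461.3 570.3] V [-22.  105.3 250.4] z 14.7
bar 3395 U [578.5 589.7 603.5] V [ -1.9 112.5 231.3] z 47.6
handle 487 U [582.4 588.9 598.3] V [ 97.  114.8 132.7] z 81.2
60 [(520, 13.0), (524, 14.0), (528, 13.0), (532, 14.0), (536, 14.0), (540, 13.0), (544, 14.0), (548, 13.0), (552, 14.0), (556, 14.0), (560, 14.0), (568, -0.0), (572, -1.0), (576, 41.0), (580, 46.0), (584, 47.0), (588, 46.0), (592, 47.0), (596, 47.0), (600, 48.0)]
80 [(520, 6.0), (524, 6.0), (528, 6.0), (532, 6.0), (536, 5.0), (540, 6.0), (544, 6.0), (548, 6.0), (552, 13.0), (556, 15.0), (560, 15.0), (568, -0.0), (572, -0.0), (576, 41.0), (580, 46.0), (584, 46.0), (588, 46.0), (592, 47.0), (596, 47.0), (600, 48.0)]
150 [(520, 5.0), (524, 6.0), (528, 6.0), (532, 5.0), (536, 5.0), (540, 6.0), (544, 6.0), (548, 6.0), (552, 13.0), (556, 15.0), (560, 14.0), (568, -0.0), (572, -0.0), (576, 41.0), (580, 47.0), (584, 46.0), (588, 47.0), (592, 46.0), (596, 47.0), (600, 48.0)]
[(-16, 14.0), (-13, 14.0), (-10, 14.0), (-7, 15.0), (-4, 14.0), (-1, 15.0), (2, 15.0), (5, 14.0), (8, 15.0), (11, 15.0), (14, 14.0
[... 551 characters left out ...]
(152, 344.0), (155, 297.0), (158, 6.0), (161, 6.0), (164, 329.0), (167, 330.0), (170, 331.0), (173, 332.0), (176, 333.0), (179, 334.0), (182, 335.0), (185, 175.0), (188, 15.0), (191, 14.0), (194, 24.0), (197, 24.0), (200, 24.0), (203, 24.0), (206, 24.0), (209, 24.0), (212, 25.0), (215, 24.0), (218, 24.0), (221, 24.0), (224, 24.0), (227, 22.0), (230, 14.0), (233, 15.0), (236, 15.0), (239, 14.0), (242, 15.0), (245, 15.0), (248, 15.0), (251, 15.0)]
jaw top 1464 U [486.  516.3 548.4] V [ 1.4 18.4 34.8] z 31.6
step top 732 U [473.  487.  501.8] V [193.7 210.1 226.9] z 31.7
step lower 409 U [464.9 472.2 510.4] V [193.3 208.4 227.3] z 23.7
world u,v [ 0.99178318 -0.12793015] [0.12793015 0.99178318]
```

The base edges give the rack centre at U≈485.4. The bar is then about 48 mm open, and it met a firm stop at 44 N. A light push with shut fingers will confirm it is at the stop.

apply_moves --increments '[0,0,0,-0.03,0,0.05,-1,0,0,0,-0.03,0,0.05,-1,0,0,0,-0.033,0,0.05,-1,0,0,0,0,0,0.04,-1,0,0,0,0,0,0.015,-1,0,0,0,0,0,0,-1,0,0,0,-0.01,0,0,-1,0,0,0,-0.003,0,0,-1,0,0,0,-0.0015,0,0,-1,0,0,0,-0.0015,0,0,-1,0,0,0,0,0,0,-1]'

```text
t: 10.72
tool_pos: [582.5, 40.2, 41.3]
eef_rot: [[-0.992, 0.127, -0.006], [0.127, 0.992, 0.002], [0.006, 0.001, -1.0]]
force: [-29.5, 2.6, 23.5]
width: 0.002
finger_force: 15.0
```

The stop is confirmed at about 30 N with no motion. Now the jaw, at about (515,-48).

apply_moves --increments '[0,0,0,0.008,0,0,-1,0,0,0,0.002,0,-0.05,-1,0,0,0,0.023,-0.032,0,1,0,0,0,0.023,-0.032,0,1,0,0,0,0,-0.032,0,1,0,0,0,0,0,0,1,0,0,0,0,0,0.03,1,0,0,0,0,0,0,1]'

```text
t: 11.72
tool_pos: [517.0, -48.0, 59.8]
eef_rot: [[-0.992, 0.127, -0.002], [0.127, 0.992, -0.0], [0.002, -0.0, -1.0]]
force: [0.4, 0.3, 0.5]
width: 0.996
finger_force: 0.0
```

Run:
```python
from h import *
to(515.3,-48.2,-4,82.65)
c,p,d=shot('wrist','w4');P=cloud(c,d);P[...,2]+=1.6
A=P[(P[...,2]>28)&(P[...,2]<36)&(abs(P[...,0]-515)<60)&(abs(P[...,1]+48)<28)];print(len(A),rect(A))
```

```text
turn 0.03 shift [ 1.6 -0.4 63.8] at [517.  -48.   59.8] w 0.996 F [0.4 0.3 0.5] t 11.7
5633 [516.5, -48.1, 64.6, 34.7, -7.6]
```

apply_moves --increments '[0,0,0,0.001,0,0.025,1,0,0,0,0,0,0.025,1,0,0,0,0,0,0.012,1,0,0,0,0,0,0,1,0,0,0,0,0,0,-1,0,0,0,0,0,0,-1,0,0,0,0,0,0,-1,0,0,0,0,0,0,-1]' --newtons 30

```text
t: 12.78
tool_pos: [516.7, -48.4, -1.0]
eef_rot: [[-0.992, 0.128, 0.001], [0.128, 0.992, 0.0], [-0.001, 0.0, -1.0]]
force: [-1.5, 0.7, 9.0]
width: 0.391
finger_force: 29.4
```

Run:
```python
from h import *
c,p,d=shot('wrist','w5');P=cloud(c,d);P[...,2]+=1.6
cv2.imwrite('pics/w5b.png',p[150:400,100:460,::-1])
s=env.sense();R=np.array(s['eef_rot']);T=(P-s['tool_pos'])@R
for r in range(230,300,5): print(r,T[r,[230,238,246,254,262,278,294,302,310,318,326]].round(0).astype(int)[:,[1,2]].tolist())
```

```text
230 [[-22, -16], [-16, -33], [-13, -33], [-9, -32], [-6, -34], [1, -32], [7, -34], [11, -33], [14, -33], [17, -32], [23, -16]]
235 [[-22, -15], [-16, -32], [-13, -33], [-9, -33], [-6, -33], [1, -33], [7, -33], [11, -32], [14, -33], [17, -32], [23, -16]]
240 [[-22, -17], [-16, -32], [-13, -34], [-9, -33], [-6, -32], [1, -34], [7, -33], [11, -32], [14, -32], [17, -33], [23, -16]]
245 [[-22, -15], [-16, -33], [-13, -33], [-9, -33], [-6, -34], [1, -34], [7, -33], [11, -33], [14, -33], [17, -33], [23, -15]]
250 [[-22, -17], [-16, -33], [-13, -33], [-9, -33], [-6, -33], [1, -33], [7, -33], [11, -32], [14, -33], [17, -32], [23, -16]]
255 [[-21, -26], [-16, -33], [-13, -33], [-9, -34], [-6, -33], [1, -33], [7, -33], [11, -33], [14, -34], [18, -33], [22, -25]]
260 [[-20, -30], [-16, -32], [-13, -33], [-9, -34], [-6, -33], [1, -33], [7, -33], [11, -33], [14, -33], [17, -33], [21, -32]]
265 [[-19, -37], [-16, -34], [-13, -32], [-10, -33], [-6, -33], [1, -33], [7, -34], [11, -33], [14, -33], [17, -35], [20, -37]]
270 [[-19, -40], [-16, -36], [-13, -32], [-10, -33], [-6, -33], [1, -33], [7, -33], [11, -34], [14, -32], [18, -34], [20, -41]]
275 [[-18, -45], [-16, -35], [-13, -34], [-10, -33], [-6, -33], [1, -34], [8, -32], [11, -33], [14, -32], [17, -35], [19, -46]]
280 [[-17, -50], [-16, -37], [-13, -33], [-10, -33], [-6, -33], [1, -32], [8, -33], [11, -33], [14, -35], [17, -37], [19, -48]]
285 [[-17, -53], [-16, -37], [-13, -34], [-10, -31], [-6, -33], [1, -34], [8, -32], [11, -33], [15, -32], [17, -36], [18, -52]]
290 [[-16, -56], [-16, -37], [-13, -34], [-10, -34], [-6, -33], [1, -33], [8, -33], [11, -33], [14, -33], [17, -37], [18, -56]]
295 [[-16, -57], [-16, -38], [-13, -33], [-10, -32], [-6, -34], [1, -33], [8, -32], [11, -32], [15, -34], [17, -38], [17, -58]]
```

View pics/w5b.png

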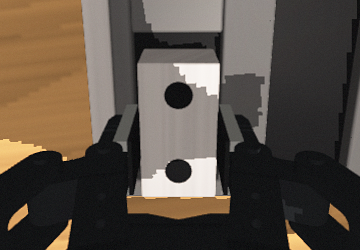

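The picture shows the jaw (179,120) held squarely. Taking it to the tray.

apply_moves --increments '[0,0,0,0,0,-0.03,-1,0,0,0,0,0,-0.05,-1,0,0,0,0.0133,0.0453,-0.01,-1,0,0,0,0.0133,0.0453,0,-1,0,0,0,0.0133,0.0453,0,-1,0,0,0,0.0133,0.0453,0,-1,0,0,0,0.0133,0.0453,0,-1,0,0,0,0.0133,0.0453,0,-1,0,0,0,0.0133,0.0453,0,-1,0,0,0,0.0133,0.0453,0,-1,0,0,0,0.0133,0.0453,0,-1,0,0,0,0,0,0,-1]'

```text
t: 14.32
tool_pos: [448.2, 374.9, 88.1]
eef_rot: [[-0.992, 0.123, -0.0], [0.123, 0.992, 0.001], [0.001, 0.001, -1.0]]
force: [0.2, -0.2, -2.2]
width: 0.387
finger_force: 31.6
```

Run:
```python
from h import *
to(450,372,1,82.65)
c,p,d=shot('wrist','w6');P=cloud(c,d)
A=P[(P[...,2]>28)&(P[...,2]<40)&(P[...,1]>270)&(P[...,0]<640)];print(len(A),rect(A))
F=P[(P[...,2]<8)&(P[...,2]>0)&(P[...,1]>290)];print(len(F),rect(F))
cv2.imwrite('pics/w6b.png',p[:,:,::-1])
```

```text
turn 0.29 shift [-2.2 -2.8 87.1] at [448.2 374.9  88.1] w 0.387 F [ 0.2 -0.2 -2.2] t 14.3
3738 [449.5, 372.8, 130.7, 129.2, 80.7]
20779 [474.3, 442.4, 378.3, 294.9, 5.4]
```

apply_moves --increments '[0,0,0,-0.001,-0.0015,0.035,-1,0,0,0,-0.001,-0.0015,0.035,-1,0,0,0,0,0,0.012,-1,0,0,0,0,0,0.005,-1,0,0,0,0,0,0,-1,0,0,0,0,0,0,0.1,0,0,0,0,0,0,0.2,0,0,0,0,0,0,0.2]'

```text
t: 15.38
tool_pos: [451.6, 368.1, 1.7]
eef_rot: [[-0.992, 0.128, 0.0], [0.128, 0.992, 0.0], [-0.0, 0.0, -1.0]]
force: [-0.3, -0.2, 0.4]
width: 0.602
finger_force: 0.0
```

apply_moves --increments '[0,0,0,0,0,-0.04,0.2,0,0,0,0,0,-0.05,0.2,0,0,0,-0.0173,-0.0425,0,1,0,0,0,-0.0173,-0.0425,0,1,0,0,0,-0.0173,-0.0425,0,1,0,0,0,-0.0173,-0.0425,0,1,0,0,0,-0.0173,-0.0425,0,1,0,0,0,0,0,0.03,1,0,0,0,0,0,0,1]'

```text
t: 16.5
tool_pos: [509.1, 145.6, 60.3]
eef_rot: [[-0.992, 0.129, -0.003], [0.129, 0.992, -0.001], [0.002, -0.001, -1.0]]
force: [-0.4, 0.5, 0.2]
width: 1.0
finger_force: 0.0
```

Run:
```python
from h import *
c,p,d=shot('wrist','w7');P=cloud(c,d);P[...,2]+=1.6
A=P[(P[...,2]>28)&(P[...,2]<36)&(abs(P[...,0]-510)<60)&(abs(P[...,1]-146)<28)];r=rect(A);print(len(A),r)
to(r[0],r[1],-4,82.65)
```

```text
2653 [510.8, 146.1, 34.7, 30.6, 83.7]
turn -0.0 shift [-1.2  0.1 65.3] at [509.7 146.2  61.3] w 1.0 F [ 0.1 -0.1  0. ] t 16.6
```

apply_moves --increments '[0,0,0,-0.001,0,0.025,1,0,0,0,0,0,0.025,1,0,0,0,0,0,0.014,1,0,0,0,0,0,0,1,0,0,0,0,0,0,-1,0,0,0,0,0,0,-1,0,0,0,0,0,0,-1,0,0,0,0,0,0,-1,0,0,0,0,0,-0.03,-1,0,0,0,0,0,-0.05,-1,0,0,0,-0.0014,0.0427,-0.015,-1,0,0,0,-0.0014,0.0427,0,-1,0,0,0,-0.0014,0.0427,0,-1,0,0,0,-0.0014,0.0427,0,-1,0,0,0,-0.0014,0.0427,0,-1,0,0,0,0,0,0,-1]'

```text
t: 18.55
tool_pos: [544.3, 360.5, 91.8]
eef_rot: [[-0.992, 0.124, -0.001], [0.124, 0.992, 0.001], [0.001, 0.001, -1.0]]
force: [-0.6, 0.2, -3.7]
width: 0.388
finger_force: 32.2
```

apply_moves --increments '[0,0,0,0,-0.0015,0.035,-1,0,0,0,0,-0.0015,0.035,-1,0,0,0,0,0,0.018,-1,0,0,0,0,0,0.006,-1,0,0,0,0,0,0,-1,0,0,0,0,0,0,0.1,0,0,0,0,0,0,0.2,0,0,0,0,0,0,0.2,0,0,0,0,0,-0.04,0.2,0,0,0,0,0,-0.05,0.2]'

```text
t: 19.8
tool_pos: [544.4, 353.5, 88.8]
eef_rot: [[-0.992, 0.128, -0.001], [0.128, 0.992, -0.001], [0.001, -0.001, -1.0]]
force: [0.2, 0.6, -0.1]
width: 0.601
finger_force: 0.0
```

apply_moves --increments '[0,0,0,0,-0.0444,-0.0115,1,0,0,0,0,-0.0444,-0.0115,1,0,0,0,0,-0.0444,-0.0115,1,0,0,0,0,-0.0444,-0.0115,1,0,0,0,0,-0.0444,-0.0115,1,0,0,0,0,-0.0444,-0.0115,1,0,0,0,0,-0.0444,-0.0115,1,0,0,0,0,-0.0444,-0.0115,1,0,0,0,0,-0.0444,-0.0115,1,0,0,0,0,-0.0444,-0.0115,1,0,0,0,0,-0.0444,-0.0115,1,0,0,0,0,-0.0444,-0.0115,1,0,0,0,0,-0.0444,-0.0115,1,0,0,0,0,-0.0444,-0.0115,1,0,0,0,0,0,0,1,0,0,0,0,0,0,1]'

```text
t: 21.8
tool_pos: [465.4, -262.1, 249.3]
eef_rot: [[-0.992, 0.128, -0.0], [0.128, 0.992, 0.0], [0.0, 0.0, -1.0]]
force: [0.6, -0.1, 0.4]
width: 1.001
finger_force: 0.0
```

```bash
cat >> h.py <<'E'
def blocks(f,zb=1.6):
    c,p,d=shot('wrist',f);P=cloud(c,d);P[...,2]+=zb
    m=white(p,70,110)&(P[...,2]>20)&(P[...,2]<33);m=m.astype(np.uint8);q,l,st,ce=cv2.connectedComponentsWithStats(m)
    for i in range(1,q):
        if st[i,4]>150: print(ce[i].round(),st[i,4],'z',np.median(P[l==i][:,2]).round(1),rect(P[l==i]),'border' if st[i,0]==0 or st[i,1]==0 or st[i,0]+st[i,2]==560 else '')
    b=P[(P[...,2]<8)][:,2];print('bench',np.median(b).round(2))
    return p,P
E
python3 - <<'E'
from h import *
p,P=blocks('w8')
to(424.5,-229,100,97)
c,q,d=shot('scene','sc8')
cv2.imwrite('pics/w8b.png',np.hstack([p,q])[:,::1,::-1][:, :1120][::1]) if 0 else cv2.imwrite('pics/w8b.png',cv2.resize(np.hstack([p,q])[:,:,::-1],(800,300)))
E
```

```text
[301. 139.] 3029 z 26.1 [424.8, -229.3, 109.6, 35.9, 7.0] 
[183. 151.] 3029 z 26.0 [421.2, -365.0, 128.3, 35.7, 15.7] 
[318. 264.] 1404 z 25.9 [580.5, -224.3, 70.5, 35.8, 18.6] 
bench 0.11
turn -14.29 shift [ 36.8  37.3 149.3] at [ 465.6 -261.6  249.2] w 0.999 F [0.3 1.4 0.8] t 21.9
```

View pics/w8b.png

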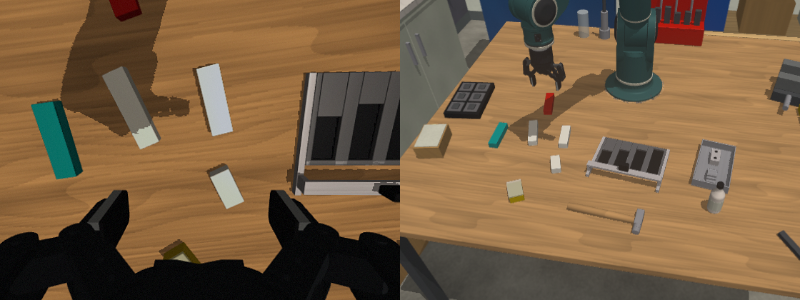

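The picture shows jaw and step block in the tray, all pockets empty, and three blocks in place. I'll take block110 first.

apply_moves --increments '[0,0,-7.15,0,0,0.02,1,0,0,-7.15,0,0,0.02,1,0,0,0,0.0092,0.0093,0.035,1,0,0,0,0.0092,0.0093,0.035,1,0,0,0,0.0092,0.0093,0.035,1,0,0,0,0.0092,0.0093,0.035,1,0,0,0,0,0,0,1,0,0,0,0,0,0,1]' --newtons 25

```text
t: 22.9
tool_pos: [425.5, -230.4, 70.6]
eef_rot: [[-0.993, -0.122, 0.001], [-0.122, 0.993, -0.001], [-0.001, -0.001, -1.0]]
force: [-0.3, -0.3, 0.5]
width: 0.999
finger_force: 0.0
```

Run:
```python
from h import *
p,P=blocks('w9')
to(424.8,-229.3,-10,97)
```

```text
[ 65. 191.] 10306 z 25.9 [421.6, -365.7, 129.7, 36.8, 16.4] 
[279. 220.] 8347 z 26.1 [425.3, -229.7, 110.0, 35.9, 6.9] 
bench 0.17
turn -0.03 shift [ 0.8  1.4 80.8] at [ 425.6 -230.5   70.8] w 0.998 F [ 0.6 -0.5  0.2] t 22.9
```

apply_moves --increments '[0,0,0,0,0.001,0.025,1,0,0,0,0,0,0.025,1,0,0,0,0,0,0.02,1,0,0,0,0,0,0.01,1,0,0,0,0,0,0,1,0,0,0,0,0,0,-1,0,0,0,0,0,0,-1,0,0,0,0,0,0,-1,0,0,0,0,0,0,-1,0,0,0,0,0,0,-1]' --newtons 25

```text
t: 24.2
tool_pos: [424.6, -229.2, -10.0]
eef_rot: [[-0.993, -0.121, 0.001], [-0.121, 0.993, -0.0], [-0.001, -0.0, -1.0]]
force: [-1.7, 1.9, 10.8]
width: 0.415
finger_force: 24.8
```

apply_moves --increments '[0,0,0,0,0,-0.01,-1,0,0,0,0,0,-0.03,-1,0,0,7.17,0,0,-0.03,-1,0,0,7.17,0,0,0,-1,0,0,0,-0.0055,0.04,0,-1,0,0,0,-0.0055,0.04,0,-1,0,0,0,-0.0055,0.04,0,-1,0,0,0,-0.0055,0.04,0,-1,0,0,0,-0.0055,0.04,0,-1,0,0,0,-0.0055,0.04,0,-1,0,0,0,-0.0055,0.04,0,-1,0,0,0,-0.0055,0.04,0,-1,0,0,0,0,0,0,-1,0,0,0,0,0,0,-1]'

```text
t: 25.95
tool_pos: [508.8, 82.1, 59.6]
eef_rot: [[-0.992, 0.129, -0.0], [0.129, 0.992, -0.0], [0.0, -0.0, -1.0]]
force: [-0.6, -0.0, -2.4]
width: 0.415
finger_force: 27.0
```

```bash
cat >> h.py <<'E'
th=np.radians(-7.35);U_=np.array([np.cos(th),np.sin(th)]);V_=np.array([-U_[1],U_[0]])
def held(f,zlo,zhi,view=True):
    "held block top (world z band) and rack edges, in rack U,V"
    c,p,d=shot('wrist',f);P=cloud(c,d);P[...,2]+=1.6
    s=env.sense();t=s['tool_pos'][:2];print('tool UV',(t@U_).round(1),(t@V_).round(1),'z',s['tool_pos'][2].round(1),'w',round(s['width'],3))
    A=np.c_[P.reshape(-1,3)[:,:2]@U_,P.reshape(-1,3)[:,:2]@V_,P.reshape(-1,3)[:,2]]
    h=cv2.cvtColor(p,cv2.COLOR_RGB2HSV);W=white(p,70,100).ravel()>0
    B=A[W&(A[:,2]>zlo)&(A[:,2]<zhi)&(abs(A[:,0]-t@U_)<90)&(abs(A[:,1]-t@V_)<30)]
    print('block',len(B),rect(B),'z',np.median(B[:,2]).round(1) if len(B) else None)
    return p,A
def prof(A,ax,at,w,lo,hi,step=2):
    "height profile: along axis 1-ax... points with |A[ax]-at|<w, binned on other axis"
    o=1-ax;B=A[abs(A[:,ax]-at)<w];r=[]
    for k in np.arange(lo,hi,step):
        b=B[(B[:,o]>=k)&(B[:,o]<k+step)&(B[:,2]<60)]
        if len(b)>1:r.append((round(float(k),1),int(round(float(np.median(b[:,2]))))))
    print(r)
E
python3 - <<'E'
from h import *
p,A=held('w10',80,110)
cv2.imwrite('pics/w10b.png',p[:,:,::-1])
prof(A,1,146.5,5,405,470);prof(A,1,82.5,5,410,480);prof(A,1,82.5,5,540,570)
prof(A,0,430,4,80,250)
E
```

```text
tool UV 494.2 146.1 z 59.6 w 0.414
block 18314 [486.0, 146.4, 98.0, 54.3, 11.3] z 95.7
[(405.0, 0), (407.0, 15), (409.0, 15), (411.0, 15), (413.0, 15), (415.0, 15), (417.0, 15), (419.0, 15), (421.0, 15), (423.0, 15), (425.0, 15), (427.0, 15), (429.0, 15), (431.0, 15), (433.0, 15), (435.0, 15), (437.0, 6), (439.0, 6), (441.0, 6), (443.0, 6)]
[(410.0, 15), (412.0, 15), (414.0, 15), (416.0, 15), (418.0, 15), (420.0, 15), (422.0, 15), (424.0, 15), (426.0, 15), (428.0, 15), (430.0, 15), (432.0, 15), (434.0, 15), (436.0, 15), (438.0, 15), (440.0, 15), (442.0, 15), (444.0, 15), (446.0, 15), (448.0, 15), (450.0, 15), (452.0, 15), (454.0, 15), (456.0, 14), (458.0, 6), (460.0, 6), (462.0, 6), (464.0, 6), (466.0, 6), (468.0, 6), (470.0, 6), (472.0, 6), (474.0, 6), (476.0, 6), (478.0, 6)]
[(540.0, 6), (542.0, 6), (544.0, 6), (546.0, 6), (548.0, 6), (550.0, 6), (552.0, 11)]
[(80.0, 15), (82.0, 15), (84.0, 15), (86.0, 15), (88.0, 15), (90.0, 15), (92.0, 15), (94.0, 15), (96.0, 15), (98.0, 15), (100.0, 15), (102.0, 15), (104.0, 15), (106.0, 15), (108.0, 15), (110.0, 15), (112.0, 15), (114.0, 15), (116.0, 15), (118.0, 15), (120.0, 15), (122.0, 15), (124.0, 15), (126.0, 15), (128.0, 15), (130.0, 15), (132.0, 15), (134.0, 15), (136.0, 15), (138.0, 15), (140.0, 15), (142.0, 15), (144.0, 15), (146.0, 15), (148.0, 15), (150.0, 15), (152.0, 15), (154.0, 15), (156.0, 15), (158.0, 15), (160.0, 15), (162.0, 15), (164.0, 15), (166.0, 15), (168.0, 15), (170.0, 15), (172.0, 15), (174.0, 15), (176.0, 15), (178.0, 15), (180.0, 15), (182.0, 15), (184.0, 15), (186.0, 15), (188.0, 15), (190.0, 6), (192.0, 6), (194.0, 6), (196.0, 6), (198.0, 6), (200.0, 6), (202.0, 6), (204.0, 6), (206.0, 6), (208.0, 6), (210.0, 6), (212.0, 6), (214.0, 6), (216.0, 6), (218.0, 6), (220.0, 6), (222.0, 6), (224.0, 7), (226.0, 6), (228.0, 6), (230.0, 13), (232.0, 15), (234.0, 16), (236.0, 15), (238.0, 15), (240.0, 15), (242.0, 15), (244.0, 15), (246.0, 15), (248.0, 15)]
```

View pics/w10b.png

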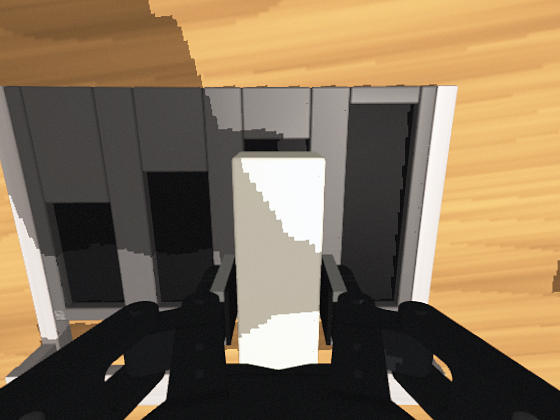

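The view shows the held block over pocket 3 (floor edge at row 138), aligned. Next I'll measure its edges and yaw.

```bash
cat >> h.py <<'E'
def heldfit(f,L,zt=None):
    c=viewer.camera_info('wrist');p=cv2.imread(f'pics/{f}.png')[:,:,::-1];P=cloud(c,np.load(f'pics/{f}.npy'));P[...,2]+=1.6
    t=env.sense()['tool_pos'];z=t[2]+36 if zt is None else zt
    m=((abs(P[...,2]-z)<5)&(white(p,70,90)>0)&(np.hypot(P[...,0]-t[0],P[...,1]-t[1])<L)).astype(np.uint8)
    m=cv2.morphologyEx(m,cv2.MORPH_OPEN,np.ones((5,5)));q,l,st,ce=cv2.connectedComponentsWithStats(m);i=1+np.argmax(st[1:,4]);B=P[l==i]
    print('ztop',np.median(B[:,2]).round(1))
    U=B[:,:2]@U_;V=B[:,:2]@V_;u0=np.percentile(U[abs(V-np.median(V))<8],.5)
    us=[];c=[]
    for k in np.arange(u0+3,u0+L-30,3):
        b=V[(U>=k)&(U<k+3)]
        if len(b)>10 and 34<np.ptp(b)<39.5: us.append(k+1.5);c.append((b.min()+b.max())/2)
    k=np.polyfit(us,c,1);print('u0',u0.round(1),'centre U',(u0+L/2).round(1),'V',np.polyval(k,u0+L/2).round(1),'yaw vs rack deg',np.degrees(k[0]).round(2),len(us))
E
python3 - <<'E'
from h import *
heldfit('w10',110)
E
```

```text
ztop 95.7
u0 439.4 centre U 494.4 V 146.8 yaw vs rack deg -0.12 26
```

apply_moves --increments '[0,0,0,-0.0008,-0.0003,0.02,-1,0,0,0,0,0,0.02,-1,0,0,0,0,0,0.008,-1,0,0,0,0,0,0.004,-1,0,0,0,0,0,0.002,-1,0,0,0,0,0,0,-1]'

```text
t: 26.75
tool_pos: [510.0, 82.2, 5.8]
eef_rot: [[-0.992, 0.129, 0.0], [0.129, 0.992, 0.0], [-0.0, 0.0, -1.0]]
force: [-0.4, -0.0, -3.1]
width: 0.415
finger_force: 27.0
```

apply_moves --increments '[0,0,0,0,0,0.002,-1,0,0,0,0,0,0.002,-1,0,0,0,0,0,0.001,-1,0,0,0,0,0,0.001,-1,0,0,0,0,0,0,-1]'

```text
t: 27.38
tool_pos: [509.8, 82.1, -0.7]
eef_rot: [[-0.992, 0.129, -0.0], [0.129, 0.992, -0.0], [0.0, -0.0, -1.0]]
force: [-0.5, 0.3, -3.1]
width: 0.413
finger_force: 27.0
```

apply_moves --increments '[0,0,0,0,0,0.001,-1,0,0,0,0,0,0.001,-1,0,0,0,0,0,0.0008,-1,0,0,0,0,0,0,-1]'

```text
t: 27.88
tool_pos: [509.8, 82.1, -3.5]
eef_rot: [[-0.992, 0.129, -0.0], [0.129, 0.992, -0.0], [0.0, -0.0, -1.0]]
force: [0.3, -1.1, -3.8]
width: 0.415
finger_force: 27.0
```

apply_moves --increments '[0,0,0,0,0,0.0006,-1,0,0,0,0,0,0.0003,-1,0,0,0,0,0,0,-1]'

```text
t: 28.25
tool_pos: [509.9, 82.1, -4.0]
eef_rot: [[-0.992, 0.129, 0.0], [0.129, 0.992, 0.0], [-0.0, 0.0, -1.0]]
force: [-3.6, 0.1, 7.4]
width: 0.415
finger_force: 28.2
```

apply_moves --increments '[0,0,0,0,0,0,0,0,0,0,0,0,0,0.4,0,0,0,0,0,0,0.4,0,0,0,0,0,-0.03,0.6,0,0,0,0,0,-0.05,1,0,0,0,0.003,-0.0455,0,1,0,0,0,0.003,-0.0455,0,1,0,0,0,0.003,-0.0455,0,1,0,0,0,0.003,-0.0455,0,1,0,0,0,0.003,-0.0455,0,1,0,0,0,0.003,-0.0455,0,1,0,0,0,0.003,-0.0455,0,1,0,0,0,0.003,-0.0455,0,1,0,0,0,0.003,-0.0455,0,1,0,0,0,0.003,-0.0455,0,1,0,0,-7.8,0,0,0,1,0,0,-7.8,0,0,0,1,0,0,-7.8,0,0,0,1,0,0,0,0,0,0,1]'

```text
t: 30.62
tool_pos: [421.4, -365.3, 75.8]
eef_rot: [[-0.962, -0.275, 0.0], [-0.275, 0.962, 0.0], [-0.0, 0.0, -1.0]]
force: [0.5, -0.0, 0.1]
width: 0.997
finger_force: 0.0
```

Run:
```python
from h import *
p,P=blocks('w11')
to(421.4,-365.4,-10,106.1)
```

```text
[277. 215.] 9626 z 26.1 [421.6, -365.6, 130.2, 36.0, 15.8] 
bench 0.19
turn -0.29 shift [ 0.  -0.1 85.8] at [ 421.4 -365.3   75.8] w 0.998 F [ 0.8 -0.  -0.2] t 30.7
```

apply_moves --increments '[0,0,0,0,-0.0003,0.03,1,0,0,0,0,0,0.025,1,0,0,0,0,0,0.02,1,0,0,0,0,0,0.0108,1,0,0,0,0,0,0,1,0,0,0,0,0,0,-1,0,0,0,0,0,0,-1,0,0,0,0,0,0,-1,0,0,0,0,0,0,-1,0,0,0,0,0,0,-1]' --newtons 28

```text
t: 31.92
tool_pos: [421.9, -365.8, -9.5]
eef_rot: [[-0.961, -0.276, 0.001], [-0.276, 0.961, -0.001], [-0.001, -0.001, -1.0]]
force: [-0.5, 1.0, 5.6]
width: 0.413
finger_force: 28.0
```

apply_moves --increments '[0,0,0,0,0,-0.01,-1,0,0,0,0,0,-0.03,-1,0,0,7.73,0,0,-0.03,-1,0,0,7.73,0,0,0,-1,0,0,7.73,0,0,0,-1,0,0,0,-0.0017,0.0433,0,-1,0,0,0,-0.0017,0.0433,0,-1,0,0,0,-0.0017,0.0433,0,-1,0,0,0,-0.0017,0.0433,0,-1,0,0,0,-0.0017,0.0433,0,-1,0,0,0,-0.0017,0.0433,0,-1,0,0,0,-0.0017,0.0433,0,-1,0,0,0,-0.0017,0.0433,0,-1,0,0,0,-0.0017,0.0433,0,-1,0,0,0,-0.0017,0.0433,0,-1,0,0,0,-0.0017,0.0433,0,-1,0,0,0,-0.0017,0.0433,0,-1,0,0,0,0,0,0,-1,0,0,0,0,0,0,-1]'

```text
t: 34.3
tool_pos: [506.6, 146.9, 60.1]
eef_rot: [[-0.992, 0.125, -0.0], [0.125, 0.992, -0.0], [0.0, -0.0, -1.0]]
force: [-1.0, -1.0, -4.0]
width: 0.415
finger_force: 30.0
```

Run:
```python
from h import *
p,A=held('w12',80,110)
heldfit('w12',130)
prof(A,1,210.3,5,405,430);prof(A,1,82.5,5,450,462,1);prof(A,1,18.5,5,470,486,1);prof(A,0,415,4,180,250)
prof(A,0,500,5,50,110)
```

```text
tool UV 483.8 210.1 z 60.2 w 0.419
block 20485 [471.7, 215.3, 107.6, 44.2, 0.1] z 95.7
ztop 95.7
u0 418.7 centre U 483.7 V 210.8 yaw vs rack deg -0.04 33
[(405.0, 1), (407.0, 15), (409.0, 15), (411.0, 15), (413.0, 15), (415.0, 15), (417.0, 6)]
[(450.0, 15), (451.0, 15), (452.0, 15), (453.0, 15), (454.0, 15), (455.0, 15), (456.0, 14), (458.0, 6), (459.0, 6), (460.0, 6), (461.0, 6)]
[(484.0, 5)]
[(180.0, 15), (182.0, 15), (184.0, 15), (186.0, 15), (188.0, 14), (190.0, 15), (192.0, 14), (194.0, 14), (196.0, 15), (198.0, 15), (200.0, 15), (202.0, 15), (204.0, 15), (206.0, 14), (208.0, 15), (210.0, 15), (212.0, 15), (214.0, 15), (216.0, 15), (218.0, 15), (220.0, 15), (222.0, 15), (224.0, 15), (226.0, 15), (228.0, 15), (230.0, 14), (232.0, 15), (234.0, 15), (236.0, 15), (238.0, 15), (240.0, 15), (242.0, 15), (244.0, 15), (246.0, 15), (248.0, 15)]
[(50.0, 15), (52.0, 15), (54.0, 15), (56.0, 15), (58.0, 15), (60.0, 11), (62.0, 7), (64.0, 6), (66.0, 6), (68.0, 6), (70.0, 6), (72.0, 6), (74.0, 6), (76.0, 6), (78.0, 6), (80.0, 6), (82.0, 6), (84.0, 6), (86.0, 6), (88.0, 6), (90.0, 6), (92.0, 6), (94.0, 6), (96.0, 6), (98.0, 7), (102.0, 15), (104.0, 15), (106.0, 15), (108.0, 15)]
```

apply_moves --increments '[0,0,0,-0.0015,-0.0003,0.02,-1,0,0,0,0,0,0.02,-1,0,0,0,0,0,0.01,-1,0,0,0,0,0,0.004,-1,0,0,0,0,0,0.003,-1,0,0,0,0,0,0.002,-1,0,0,0,0,0,0.001,-1,0,0,0,0,0,0,-1]'

```text
t: 35.35
tool_pos: [508.3, 147.1, 0.0]
eef_rot: [[-0.992, 0.125, 0.0], [0.125, 0.992, 0.0], [-0.0, 0.0, -1.0]]
force: [-0.6, 0.2, -3.0]
width: 0.415
finger_force: 30.0
```

apply_moves --increments '[0,0,0,0,0,0.001,-1,0,0,0,0,0,0.001,-1,0,0,0,0,0,0.0005,-1,0,0,0,0,0,0,-1]'

```text
t: 35.85
tool_pos: [508.2, 146.9, -2.6]
eef_rot: [[-0.992, 0.125, -0.0], [0.125, 0.992, -0.0], [0.0, -0.0, -1.0]]
force: [0.3, -0.3, -3.4]
width: 0.413
finger_force: 30.0
```

apply_moves --increments '[0,0,0,0,0,0.0006,-1,0,0,0,0,0,0.0005,-1,0,0,0,0,0,0,-1]'

```text
t: 36.22
tool_pos: [508.3, 147.0, -3.4]
eef_rot: [[-0.992, 0.125, 0.0], [0.125, 0.992, 0.0], [0.0, 0.0, -1.0]]
force: [-2.9, -1.1, 5.2]
width: 0.417
finger_force: 31.0
```

apply_moves --increments '[0,0,0,0,0,0,0,0,0,0,0,0,0,0,0,0,0,0,0,0,0,0,0,0,0,0,-0.03,0,0,0,0,0,0,-0.05,0.2,0,0,0,-0.0131,-0.0399,0,1,0,0,0,-0.0131,-0.0399,0,1,0,0,0,-0.0131,-0.0399,0,1,0,0,0,-0.0131,-0.0399,0,1,0,0,0,-0.0131,-0.0399,0,1,0,0,0,-0.0131,-0.0399,0,1,0,0,0,-0.0131,-0.0399,0,1,0,0,0,-0.0131,-0.0399,0,1,0,0,0,-0.0131,-0.0399,0,1,0,0,-8.6,0,0,0,1,0,0,-8.6,0,0,0,1,0,0,-8.6,0,0,0,1,0,0,0,0,0,0,1]'

```text
t: 38.48
tool_pos: [580.2, -224.2, 76.4]
eef_rot: [[-0.948, -0.318, 0.0], [-0.318, 0.948, 0.0], [-0.0, 0.0, -1.0]]
force: [-0.5, -0.6, 0.4]
width: 1.002
finger_force: 0.0
```

Run:
```python
from h import *
p,P=blocks('w13')
to(580.5,-224.3,-10,108.6)
```

```text
[276. 223.] 5053 z 26.1 [581.1, -225.0, 69.4, 35.9, 18.6] 
bench 0.17
turn -0.2 shift [-0.2 -0.2 86.3] at [ 580.2 -224.2   76.3] w 0.996 F [-0.3 -0.5  0.2] t 38.5
```

apply_moves --increments '[0,0,0,-0.0006,-0.001,0.03,1,0,0,0,0,0,0.025,1,0,0,0,0,0,0.02,1,0,0,0,0,0,0.011,1,0,0,0,0,0,0,1,0,0,0,0,0,0,-1,0,0,0,0,0,0,-1,0,0,0,0,0,0,-1,0,0,0,0,0,0,-1,0,0,0,0,0,0,-1]' --newtons 25

```text
t: 39.78
tool_pos: [581.5, -225.0, -9.0]
eef_rot: [[-0.948, -0.319, 0.001], [-0.319, 0.948, -0.0], [-0.001, -0.0, -1.0]]
force: [-1.6, -0.3, 5.0]
width: 0.419
finger_force: 25.2
```

apply_moves --increments '[0,0,0,0,0,-0.01,-1,0,0,0,0,0,-0.04,-1,0,0,8.65,0,0,-0.03,-1,0,0,8.65,0,0,0,-1,0,0,8.65,0,0,0,-1,0,0,0,0.018,0.0334,0,-1,0,0,0,0.018,0.0334,0,-1,0,0,0,0.018,0.0334,0,-1,0,0,0,0.018,0.0334,0,-1,0,0,0,0.018,0.0334,0,-1,0,0,0,0,0,0.01,-1,0,0,0,0,0,0,-1]'

```text
t: 41.28
tool_pos: [513.1, -48.0, 60.3]
eef_rot: [[-0.992, 0.128, -0.0], [0.128, 0.992, -0.0], [0.0, -0.0, -1.0]]
force: [0.7, -1.0, -2.3]
width: 0.415
finger_force: 25.9
```

Run:
```python
from h import *
p,A=held('w14',80,110)
heldfit('w14',70)
prof(A,1,18.3,5,405,500,1) if 0 else prof(A,1,18.3,5,466,500,1)
prof(A,1,82.5,5,452,462,1);prof(A,0,500,5,50,185,1)
```

```text
tool UV 515.4 17.5 z 60.5 w 0.417
block 13168 [514.1, 17.3, 70.6, 51.8, 0.0] z 95.3
ztop 95.6
u0 479.5 centre U 514.5 V 18.2 yaw vs rack deg 0.0 13
[(466.0, 15), (467.0, 15), (468.0, 15), (469.0, 15), (470.0, 15), (471.0, 15), (472.0, 15), (473.0, 15), (474.0, 15), (475.0, 15), (476.0, 14), (478.0, 6), (479.0, 6), (480.0, 6), (481.0, 6), (482.0, 6), (483.0, 6), (484.0, 6), (485.0, 6), (486.0, 6), (487.0, 7), (488.0, 6), (489.0, 6), (490.0, 6), (491.0, 6), (492.0, 6)]
[(452.0, 15), (453.0, 15), (454.0, 15), (455.0, 15), (456.0, 15), (457.0, 14), (458.0, 6), (459.0, 6), (460.0, 6), (461.0, 6)]
[(50.0, 15), (51.0, 15), (52.0, 15), (53.0, 15), (54.0, 15), (55.0, 15), (56.0, 15), (57.0, 15), (58.0, 15), (59.0, 15), (60.0, 15), (61.0, 15), (63.0, 6), (64.0, 6), (65.0, 6), (66.0, 6), (67.0, 6), (68.0, 6), (69.0, 6), (70.0, 6), (71.0, 6), (72.0, 6), (73.0, 6), (74.0, 6), (75.0, 6), (76.0, 6), (77.0, 6), (78.0, 6), (79.0, 6), (80.0, 6), (81.0, 6), (82.0, 6), (83.0, 6), (84.0, 6), (85.0, 6), (86.0, 6), (87.0, 6), (88.0, 6), (89.0, 6), (90.0, 7), (91.0, 6), (92.0, 6), (93.0, 6), (94.0, 6), (95.
[... 284 characters left out ...]
118.0, 15), (119.0, 15), (120.0, 15), (121.0, 15), (122.0, 15), (123.0, 15), (124.0, 15), (125.0, 15), (128.0, 25), (129.0, 22), (130.0, 30), (131.0, 32), (132.0, 32), (133.0, 32), (134.0, 32), (135.0, 32), (136.0, 32), (137.0, 32), (138.0, 32), (139.0, 32), (140.0, 32), (141.0, 32), (142.0, 32), (143.0, 32), (144.0, 32), (145.0, 32), (146.0, 33), (147.0, 32), (148.0, 32), (149.0, 32), (150.0, 32), (151.0, 32), (152.0, 32), (153.0, 32), (154.0, 32), (155.0, 32), (156.0, 32), (157.0, 32), (158.0, 32), (159.0, 32), (160.0, 32), (161.0, 32), (162.0, 32), (163.0, 32), (164.0, 32), (165.0, 31), (177.0, 16), (178.0, 15), (179.0, 15), (180.0, 15), (181.0, 15), (182.0, 15), (183.0, 16), (184.0, 15)]
```

apply_moves --increments '[0,0,0,-0.0007,0.0002,0.02,-1,0,0,0,0,0,0.02,-1,0,0,0,0,0,0.01,-1,0,0,0,0,0,0.004,-1,0,0,0,0,0,0.003,-1,0,0,0,0,0,0.002,-1,0,0,0,0,0,0.001,-1,0,0,0,0,0,0,-1]'

```text
t: 42.32
tool_pos: [514.1, -47.5, 0.5]
eef_rot: [[-0.992, 0.128, 0.0], [0.128, 0.992, -0.0], [-0.0, 0.0, -1.0]]
force: [-0.3, -1.2, -1.4]
width: 0.412
finger_force: 25.9
```

apply_moves --increments '[0,0,0,0,0,0.001,-1,0,0,0,0,0,0.0008,-1,0,0,0,0,0,0.0005,-1,0,0,0,0,0,0,-1]'

```text
t: 42.82
tool_pos: [513.9, -47.6, -2.0]
eef_rot: [[-0.992, 0.128, -0.0], [0.128, 0.992, -0.0], [0.0, -0.0, -1.0]]
force: [-0.0, 0.2, -1.9]
width: 0.415
finger_force: 25.9
```

apply_moves --increments '[0,0,0,0,0,0.0006,-1,0,0,0,0,0,0.0006,-1,0,0,0,0,0,0,-1]'

```text
t: 43.2
tool_pos: [514.0, -47.6, -3.0]
eef_rot: [[-0.992, 0.128, 0.0], [0.128, 0.992, 0.0], [-0.0, 0.0, -1.0]]
force: [-2.2, 0.8, 3.4]
width: 0.414
finger_force: 26.6
```

apply_moves --increments '[0,0,0,0,0,0,0,0,0,0,0,0,0,0,0,0,0,0,0,0,0,0,0,0,0,0,-0.03,0,0,0,0,0,0,-0.05,0.2,0,0,0,0.008,0.024,-0.04,1,0,0,0,0.008,0.024,-0.04,1,0,0,0,0.008,0.024,-0.04,1,0,0,0,0.008,0.024,-0.04,1,0,0,0,0,0,0,1,0,0,0,0,0,0,1]'

```text
t: 44.58
tool_pos: [494.2, 51.4, 236.3]
eef_rot: [[-0.992, 0.128, -0.0], [0.128, 0.992, -0.0], [0.0, -0.0, -1.0]]
force: [-0.2, -0.5, -0.2]
width: 1.001
finger_force: 0.0
```

Run:
```python
from h import *
c,p,d=shot('wrist','w15');P=cloud(c,d);P[...,2]+=1.6
W=white(p,70,90)>0;U=P[...,:2]@U_;V=P[...,:2]@V_
for n,v in((70,18.4),(110,146.4),(130,210.4)):
    m=(P[...,2]>28)&(P[...,2]<36)&(abs(V-v)<25)&(U>405)&(U<565)
    A=np.c_[U[m],V[m]];z=P[m][:,2];k=np.linalg.lstsq(np.c_[A-A.mean(0),np.ones(len(A))],z,rcond=None)[0]
    print(n,len(A),rect(A),'z',np.median(z).round(1),'slope mm/100',(100*k[:2]).round(1))
A=np.c_[U.ravel(),V.ravel(),P[...,2].ravel()]
H=A[(A[:,2]>76)&(A[:,2]<90)&(A[:,0]>560)&(A[:,0]<620)&(abs(A[:,1]-115)<30)];print('handle UV',rect(H))
for n in('scene','side'):
    c,q,d=shot(n,n+'15');Q=cloud(c,d);l=cv2.connectedComponentsWithStats(white(q,60,120)&((Q[...,2]>18)&(Q[...,2]<34)).astype(np.uint8))
    for i in range(1,l[0]):
        if l[2][i,4]>80:print(n,l[3][i].round(),rect(Q[l[1]==i]))
cv2.imwrite('pics/w15b.png',p[:,:,::-1])
to(590*U_[0]+114.5*V_[0],590*U_[1]+114.5*V_[1],34,82.65)
```

```text
70 1852 [514.1, 19.4, 69.5, 35.9, 0.2] z 31.8 slope mm/100 [ 0.2 -0.4]
110 2987 [494.3, 148.1, 109.0, 36.0, -0.1] z 32.0 slope mm/100 [-0.1  0.3]
130 3669 [484.3, 211.8, 129.1, 36.1, 0.2] z 32.1 slope mm/100 [-0.2  1.1]
handle UV [591.1, 114.5, 35.6, 16.6, 89.6]
scene [334. 221.] [512.7, 81.9, 117.1, 36.2, -7.5]
scene [358. 224.] [509.1, 146.6, 139.6, 36.7, -7.1]
scene [286. 217.] [517.2, -47.9, 75.1, 37.3, -8.4]
scene [442. 217.] [452.5, 368.1, 67.3, 34.0, -8.2]
scene [437. 241.] [546.9, 354.1, 34.7, 33.6, -7.0]
scene [334. 306.] [790.3, 113.8, 88.0, 23.0, -4.8]
side [192. 151.] [452.7, 369.1, 63.7, 39.5, -13.4]
side [237. 186.] [508.2, 144.9, 128.8, 39.8, -8.9]
side [248. 199.] [511.9, 86.4, 109.3, 48.9, -8.5]
side [272. 228.] [516.7, -49.0, 64.1, 37.9, -2.4]
turn -0.05 shift [-106.7    1.   201.7] at [494.1  51.  235.9] w 0.995 F [-0.3  0.1  0.5] t 44.7
```

View pics/w15b.png

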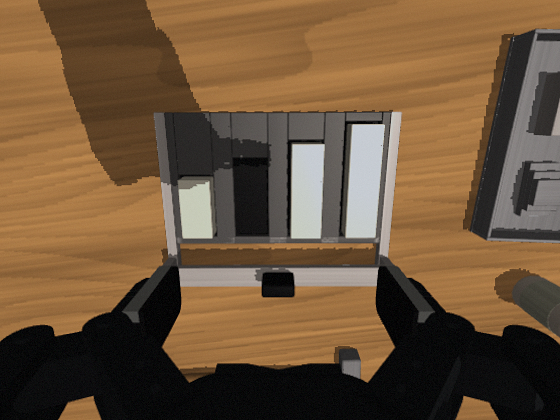

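The view shows the 70, 110 and 130 blocks seated flat (tops at 32 mm) and square, with tooling in the tray. The 90 block is absent. Next I'll grip the handle at (278,285) and close the keeper.

apply_moves --increments '[0,0,0,-0.0266,0,0.04,1,0,0,0,-0.0266,0,0.04,1,0,0,0,-0.0266,0,0.04,1,0,0,0,-0.0266,0,0.04,1,0,0,0,0,0,0.02,1,0,0,0,0,0,0.02,1,0,0,0,0,0,0,1,0,0,0,0,0,0,-1,0,0,0,0,0,0,-1,0,0,0,0,0,0,-1,0,0,0,0,0,0,-1,0,0,0,0,0,0,-1]' --newtons 30

```text
t: 46.22
tool_pos: [600.3, 37.4, 37.9]
eef_rot: [[-0.992, 0.128, 0.001], [0.128, 0.992, -0.0], [-0.001, -0.0, -1.0]]
force: [-5.0, -3.8, 12.2]
width: 0.415
finger_force: 30.8
```

apply_moves --increments '[0,0,0,0.003,0,-0.001,-1,0,0,0,0.007,0,0,-1,0,0,0,0.007,0,0,-1,0,0,0,0.007,0,0,-1,0,0,0,0.007,0,0,-1,0,0,0,0.007,0,0,-1,0,0,0,0.005,0,0,-1,0,0,0,0.002,0,0,-1,0,0,0,0,0,0,-1]'

```text
t: 47.35
tool_pos: [554.9, 43.1, 38.0]
eef_rot: [[-0.992, 0.128, -0.0], [0.128, 0.992, -0.001], [0.0, -0.001, -1.0]]
force: [-2.4, -6.7, 1.0]
width: 0.416
finger_force: 32.1
```

apply_moves --increments '[0,0,0,0.002,0,0,-1,0,0,0,0.0015,0,0,-1,0,0,0,0.001,0,0,-1,0,0,0,0,0,0,-1]'

```text
t: 47.85
tool_pos: [550.7, 43.6, 38.0]
eef_rot: [[-0.992, 0.128, 0.0], [0.128, 0.992, -0.001], [-0.0, -0.001, -1.0]]
force: [-1.7, -6.6, -0.5]
width: 0.415
finger_force: 31.9
```

apply_moves --increments '[0,0,0,0.001,0,0,-1,0,0,0,0.001,0,0,-1,0,0,0,0.001,0,0,-1,0,0,0,0,0,0,-1]'

```text
t: 48.35
tool_pos: [550.7, 43.6, 38.2]
eef_rot: [[-0.992, 0.129, 0.006], [0.129, 0.992, -0.002], [-0.006, -0.001, -1.0]]
force: [23.6, -8.8, -23.6]
width: 0.413
finger_force: 33.3
```

Home stop reached. Relax, release, back off and look.

apply_moves --increments '[0,0,0,-0.002,0,0,-1,0,0,0,0,0,0,1,0,0,0,0,0,0,1,0,0,0,0,0,0,1,0,0,0,0,0,0,1,0,0,0,0,0,-0.04,1,0,0,0,0,0,-0.05,1,0,0,0,0.03,0,-0.05,1,0,0,0,0.03,0,-0.05,1,0,0,0,0,0,0,1,0,0,0,0,0,0,1]'

```text
t: 49.72
tool_pos: [490.4, 52.5, 227.6]
eef_rot: [[-0.992, 0.127, 0.0], [0.127, 0.992, 0.0], [-0.0, 0.0, -1.0]]
force: [0.5, 0.6, -0.9]
width: 0.999
finger_force: 0.0
```

Run:
```python
from h import *
c,p,d=shot('wrist','w16');P=cloud(c,d);P[...,2]+=1.6
U=P[...,:2]@U_;V=P[...,:2]@V_;A=np.c_[U.ravel(),V.ravel(),P[...,2].ravel()]
H=A[(A[:,2]>76)&(A[:,2]<90)&(A[:,0]>500)&(A[:,0]<620)&(abs(A[:,1]-115)<30)];print('handle UV',rect(H),'expect 542.4')
for n,v in((70,18.4),(110,146.4),(130,210.4)):
    m=(P[...,2]>28)&(P[...,2]<36)&(abs(V-v)<25)&(U>405)&(U<565)
    print(n,rect(np.c_[U[m],V[m]]),np.median(P[m][:,2]).round(1))
c,q,d=shot('scene','sc16')
cv2.imwrite('pics/w16b.png',cv2.resize(np.hstack([p,q])[:,:,::-1],(800,300)))
s=env.sense();print(s['t'],s['force'],s['tool_pos'])
```

```text
handle UV [540.8, 114.3, 35.6, 15.3, 89.8] expect 542.4
70 [505.7, 19.2, 52.5, 36.3, 0.2] 31.8
110 [486.3, 148.1, 92.1, 36.0, -0.1] 32.0
130 [475.9, 211.7, 112.4, 36.1, 0.1] 32.1
49.825 [ 0.34437507 -0.58428917  0.89458672] [490.2637985   52.12502885 226.78395841]
```

View pics/w16b.png

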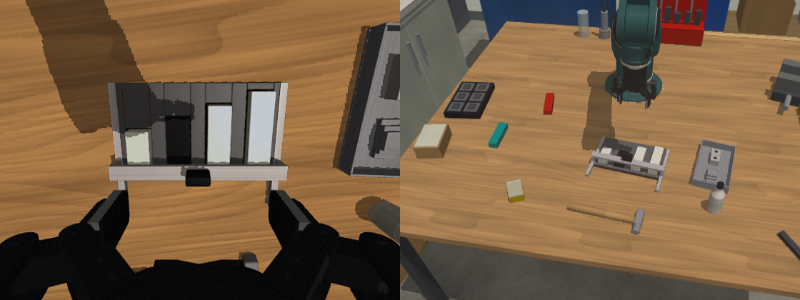

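The keeper is home after 50 mm of travel. The blocks are flat under it, the tooling is in the tray and the bystanders have not moved. Handing in.

```bash
python3 -c "
from cell import env
print(env.job_done())"
```

```text
the job is handed in; nothing more can be done
None
```

The job is handed in at about 50 s: keeper opened to its stop, jaw and step block put in the tray, the 70, 110 and 130 mm blocks seated flat and square in their own pockets (no 90 mm block was on the bench), and the keeper slid home over them; no verdict was returned.

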